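# Clip a packed stack of driver modules in the test jig, test it and unload

### The job

Test this batch of green-faced modules (one to three, each 10 mm thick) as one flat stack in the jig: first lay packing plates (yellow 10, blue 20, orange 30 mm) in its bed, then all the modules on top, so that the stack is exactly 50 mm high, and swing the spring clip squarely over its end so that the sprung foot presses on it. Push the green button fully down while it is clipped, then swing the clip well clear (about a right angle) with the stack still in place, and move every module into the black tray, lying flat; leave the packers that were used in the bed and do not disturb the screwdriver, the bin or the meter.

Things in the scene. Friction and masses are not known exactly. Their poses are not given: they have to be found in the camera images.
- bed (a point): bed of the fixed test jig (dark steel base 90 x 226 mm, 15 mm high): centre of the white rectangle on which the stack lies, on the bed's surface. y runs along the stack's length (plates lie with their length along y), towards the clip's pivot post; -y towards the green button; z up. Aluminium guides 45 mm high above the bed leave 4 mm of play on every side of a 110 x 44 mm plate; the middle 70 mm of each long side is open for fingers
- clip (a joint): spring clip, a steel blade 62 mm long that swings level about a screw on a post 80 mm from the bed's centre along the bed's +y. Angle in rad, range -0.25 to 1.9: 0 = square over the end of the stack (blade points to bed -y); 1.57 = swung clear (blade points to bed -x). It grows clockwise seen from above and stays where it is left (light friction)
- clip_pivot (a point): pivot screw of the clip, at blade height, 84 mm above the table
- clip_knob (a point): red upright grip knob on the clip blade, 16 mm across, 40 mm tall, 28 mm from the pivot axis; point: its centre half-way up, 106 mm above the table (its foot, the top of the blade, is 20 mm lower)
- foot (a joint): domed black sprung foot under the clip's blade, 50 mm from the pivot axis and 18 mm across: its lift in m, 0 (hanging free, underside 48 mm above the bed) to 0.006. About 0.002 when it presses on a stack 50 mm high, with 3 to 4 N; it rides up over the plate's edge by itself. A 40 mm stack leaves it hanging; at 60 mm it strikes the stack's side
- foot_tip (a point): underside of the clip's sprung foot
- test (a joint): green spring test button, 28 mm across, on the jig 94 mm from the bed's centre along the bed's -y: travel in m, 0 (up) to 0.006 (fully down, 5 N)
- test_top (a point): centre of the top of the test button
- tray_in (a point): black open tray for tested modules, fixed, outside 180 (x) x 124 (y) x 36 mm, walls and floor 5 mm; point: centre of its inner floor. Modules may be stacked in it
- module1_mid (a point): potted driver module (may be absent from a batch): flat aluminium case with a green board face, 110 x 44 x 10 mm; point: its centre, half-way up (5 mm above its underside), x along its length, z up
- module2_mid (a point): potted driver module (may be absent from a batch): flat aluminium case with a green board face, 110 x 44 x 10 mm; point: its centre, half-way up (5 mm above its underside), x along its length, z up
- module3_mid (a point): potted driver module (may be absent from a batch): flat aluminium case with a green board face, 110 x 44 x 10 mm; point: its centre, half-way up (5 mm above its underside), x along its length, z up
- module1: the same module's origin, the centre of its underside
- module2: the same module's origin, the centre of its underside
- module3: the same module's origin, the centre of its underside
- packer10_mid (a point): yellow plastic packing plate, 110 x 44 x 10 mm thick; point: its centre, half-way up, x along its length, z up
- packer20_mid (a point): blue plastic packing plate, 110 x 44 x 20 mm thick; point: its centre, half-way up, x along its length, z up
- packer30_mid (a point): orange plastic packing plate, 110 x 44 x 30 mm thick; point: its centre, half-way up, x along its length, z up
- packer10: the same packer's origin, the centre of its underside
- packer20: the same packer's origin, the centre of its underside
- packer30: the same packer's origin, the centre of its underside
- driver_mid (a point): bystander: red-handled screwdriver lying on the bench
- bin_mid (a point): bystander: grey open parts bin, 100 x 150 x 60 mm
- meter_mid (a point): bystander: black hand meter, 150 x 75 x 30 mm, with a yellow dial
Not all that is in view belongs to the job. What is shaped like the module2 but red is not meant. Of the things that look like the packer30, the smaller one is meant.

How it is judged:
By the outcome, as a careful person would: the job done as asked, in the order asked, and still so for the second after the job is handed in, with the robot touching nothing.
Of module1, module2, module3 only 1 to 3 are there at a start; the rules pass over those that are not, and their reading is None.
At some moment in a run one of module1, module2, module3, packer10, packer20, packer30 may be knocked a few centimetres aside while the robot is not near it.
It also fails if it takes over 210 s, if anything falls off the work surface, if the arm or the gripper's body presses on something with over 40 N, if the wrist force passes 120 N, or if a joint passes its speed limit or range.

### The arm

A 7-joint arm with a two-finger parallel gripper is mounted at the origin on the work surface. World frame = base frame: x ahead of the robot, y to its left, z up, the work surface at z = 0. Lengths are in m, angles in rad, forces in N, time in s.
With the tool pointing down it reaches from about 0.375 to 0.925 m from the base axis. Payload 3.1 kg.
Tool frame: the origin (TCP) lies at the very end of the fingers, on their centre line; the grasp point (between the pads) lies ctrl.pinch_z behind it (ctrl.pinch_z is the distance from the TCP to the grasp point, in m); z points along the fingers, x is the direction in which the jaws open and shut, and the axes are right-handed (so a half turn about z gives the same grasp; the last joint's range is limited). The gripper opens to 85 mm and grips with 20 to 120 N. Pads are 22 mm wide; open, the fingers measure 114 mm over their backs; the gripper's body (76 mm by 85 mm) begins 54 mm behind the grasp point. The pads swing forward as they close: fully open they stand 13 mm farther back than shut.
Start: joints at [-1.253, 0.383, 0.044, 1.598, -0.018, 1.161, -0.05], TCP at [0.263, 0.595, 0.231] pointing down, gripper open.
Joint ranges: [-2.61, 2.61], [-0.41, 2.15], [-1.48, 1.57], [0, 2.5], [-1.57, 4.71], [0.05, 1.97], [-2.85, 2.85]. Speed limits (rad/s): [2.79, 2.79, 3.14, 3.14, 3.14, 3.14, 3.14].

### API

Orientations are given as a unit quaternion [w, x, y, z].
In Python, from station import ctrl gives the robot as it stands.
- The arm moves only by the tool carry_out, never from a script. Its argument "rows" is a list of rows, each an object with "offset": the shift along the tool's x, y, z in mm, a list of three; "angular": the turn, a rotation vector about the tool's x, y, z in degrees, a list of three; "jaw": the finger opening in mm, from 0 to 85.4. In form: [{"offset": [tx, ty, tz], "angular": [wx, wy, wz], "jaw": jaw}, ...]. A call has exactly 10 rows; each row shifts and turns the commanded pose from where the row before left it, along the tool's axes as they then stand; what a row does not reach is not made up. A row lasts 1/8 s, in which the tool goes at most 62.5 mm and 10.7 degrees, less where a joint would pass 70% of its speed; a pose out of reach is approached as far as the arm can. A call is refused whole if a number of a shift passes 62.5 or a number of a turn 10.7, either way. A call with a gripper value outside its range is refused whole. The fingers move at their own pace and stop on an object; the grip force is fixed at half the most. Time passes only in rows, so rows that do not move let the fingers close, or fill a call up. It gives the time, the measured TCP pose, the force and the opening at its end, in the units of the state.
- ctrl.sense(): the state, without advancing time (a new reading comes with each control period).
- ctrl.get_image(name): name is "scene" or "top"; returns the picture (400x640x3 uint8, red, green, blue); there is no depth.
- ctrl.camera_model(name): a dict with "K" (3x3 intrinsics, pixels), "rvec" (rotation vector, rad) and "tvec" (3), from world to camera coordinates, as OpenCV has them. Camera axes: x right, y down, z forward; pixel columns grow to the right and rows downward; lengths in m; the calibration is good to about 2 mm. A picture is of the moment at which its call begins. camera_model takes no time and is no camera call.
- ctrl.hand_in(): hands the job in, once; it reports no verdict.
Trained networks look in the newest picture that a camera, given by its name, has taken for a name from the list of things; names that differ only in an ending like _2 or _b are one class to them, and where a whole thing is asked for, a point or a joint stands for the part that bears it (a point fixed in the world has none). Each returns a list of dicts, best first, with "p" (0 to 1); they miss things now and then, are a little off and sometimes report something else, mostly with a low value. They report only what shows in the picture. A call takes as long as a camera call. They do not tell look-alikes from the thing itself.
- ctrl.recognise(camera, name): "box" ([centre column, centre row, width, height] in pixels, round what is visible of it).
- ctrl.cut_out(camera, name): "mask" (400x640 bool, what is visible of it) and "box" ([centre column, centre row, width, height] in pixels, round what is visible of it).
- ctrl.mark_of(camera, name): "pixel" ([column, row] in pixels: a listed point, or the origin of a listed thing).
The state is a dict: "t": time; "joint_positions": joint angles; "joint_velocities": joint speeds; "effort": joint torques, N m; "eef_pos": TCP position; "tcp_rot": TCP orientation; "ft_force": force on the tool from outside, world axes, zero at the start; "ft_torque": the same for the moment, N m; "opening": finger opening in m.
Only numpy, scipy, OpenCV 4.12 (cv2) and the standard library are available. Lean on these libraries where they do the work, as an engineer would, in place of code of your own. Each camera call takes 0.05 s, during which the arm holds its last target. There are 200 camera calls.

## Working session

There is one attempt and no reset: what is moved stays moved. The work goes in short steps, Python scripts to look and compute and a tool call to move; the robot and the scene stay as the last step left them, time stands still between calls to the robot, and variables do not carry over. Pictures are saved under pics/ and viewed, about 12 in all and at most 16, crops included, and the job is handed in when it is done.

Besides the shell and the picture viewer there is one more tool, called after ">>>" as name(argument=value, ...), one argument or row to a line, values as JSON. carry_out: Moves the arm, as the interface text tells. Its arguments: {"type":"object","properties":{"rows":{"type":"array","items":{"type":"object","properties":{"offset":{"type":"array","items":{"type":"number"}},"angular":{"type":"array","items":{"type":"number"}},"jaw":{"type":"number"}}}}},"required":["rows"]}

```bash
ls; mkdir -p pics; cat > h.py <<'E'
import numpy as np, cv2, sys
from station import ctrl
def cam(n):
    m=ctrl.camera_model(n);return np.array(m["K"],float),np.array(m["rvec"],float),np.array(m["tvec"],float)
def unproj(n,px,z):
    K,r,t=cam(n);R=cv2.Rodrigues(r)[0];C=-R.T@t.ravel()
    d=R.T@np.linalg.inv(K)@np.array([px[0],px[1],1.]);return C+d*(z-C[2])/d[2]
def proj(n,P):
    K,r,t=cam(n);return cv2.projectPoints(np.array(P,float).reshape(-1,1,3),r,t,K,None)[0].reshape(-1,2)
def tri(p):  # {cam:px}
    A=[];b=[]
    for n,px in p.items():
        K,r,t=cam(n);R=cv2.Rodrigues(r)[0];C=-R.T@t.ravel();d=R.T@np.linalg.inv(K)@np.array([px[0],px[1],1.]);d/=np.linalg.norm(d)
        M=np.eye(3)-np.outer(d,d);A.append(M);b.append(M@C)
    return np.linalg.solve(sum(A),sum(b))
def save(n,f,crop=None,s=1):
    im=ctrl.get_image(n)[:,:,::-1].copy()
    if crop: x0,y0,x1,y1=crop; im=im[y0:y1,x0:x1]
    if s!=1: im=cv2.resize(im,None,fx=s,fy=s,interpolation=cv2.INTER_CUBIC)
    cv2.imwrite("pics/"+f,im)
def plate(n,name,ztop):
    out=[]
    for d in ctrl.cut_out(n,name):
        ys,xs=np.nonzero(d["mask"]); 
        if len(xs)<20: continue
        c=cv2.findContours(d["mask"].astype(np.uint8),cv2.RETR_EXTERNAL,cv2.CHAIN_APPROX_NONE)[0]
        c=max(c,key=cv2.contourArea).reshape(-1,2)
        P=np.array([unproj(n,q,ztop)[:2] for q in c],np.float32)
        (cx,cy),(w,h),a=cv2.minAreaRect(P*1000)
        if w<h: w,h,a=h,w,a+90
        out.append((round(d["p"],2),[round(v,1) for v in d["box"]],round(cx),round(cy),round(w),round(h),round((a+90)%180-90,1)))
    return out
E
python3 - <<'E'
from h import *
for n in("scene","top"):
    save(n,n+"0.png")
    K,r,t=cam(n);R=cv2.Rodrigues(r)[0];print(n,K[0,0],-R.T@t.ravel())
for nm,z in(("module1",.01),("packer10",.01),("packer20",.02),("packer30",.03),("tray_in",.036)):
    print(nm)
    for o in plate("top",nm,z):print("  ",o)
for nm in("bed","clip_pivot","clip_knob","test_top","tray_in","foot_tip"):
    print(nm,*[[(round(d["p"],2),np.round(d["pixel"],1)) for d in ctrl.mark_of(n,nm)[:2]] for n in("top","scene")])
s=ctrl.sense();print(s["t"],s["eef_pos"],s["tcp_rot"],ctrl.pinch_z,s["opening"],s["ft_force"])
E
```

```text
pics
scene 375.71860605422376 [ 1.29663093 -0.51216666  0.73467036]
top 418.17377270722824 [0.41726297 0.09634927 1.42979126]
module1
   (0.84, [283.9, 248.4, 18.1, 37.8], 453, 202, 113, 46, 11.1)
   (0.63, [243.4, 260.1, 36.1, 22.2], 418, 347, 109, 46, 62.8)
   (0.33, [330.9, 206.5, 2.9, 19.8], 589, 44, 72, 17, -1.4)
packer10
   (0.94, [193.6, 186.2, 48.0, 26.9], 670, 518, 165, 68, 77.0)
   (0.75, [368.9, 248.0, 14.7, 32.2], 447, -75, 111, 44, 0.1)
   (0.63, [329.3, 250.7, 16.8, 36.4], 446, 49, 114, 49, 15.5)
   (0.63, [233.9, 209.3, 15.8, 34.0], 594, 374, 112, 48, -3.3)
packer20
   (0.94, [193.6, 186.2, 48.0, 26.9], 668, 515, 164, 68, 77.0)
   (0.75, [368.9, 248.0, 14.7, 32.2], 447, -74, 110, 44, 0.1)
   (0.63, [329.3, 250.7, 16.8, 36.4], 446, 49, 113, 48, 15.5)
   (0.63, [233.9, 209.3, 15.8, 34.0], 593, 372, 111, 48, -3.3)
packer30
   (0.94, [193.6, 186.2, 48.0, 26.9], 666, 512, 163, 67, 77.0)
   (0.75, [368.9, 248.0, 14.7, 32.2], 447, -73, 109, 44, 0.1)
   (0.63, [329.3, 250.7, 16.8, 36.4], 446, 49, 112, 48, 15.5)
   (0.63, [233.9, 209.3, 15.8, 34.0], 592, 370, 110, 47, -3.3)
tray_in
   (0.77, [445.3, 222.4, 51.0, 61.9], 530, -337, 182, 133, 10.9)
bed [(0.66, array([350.9, 198.6]))] [(0.92, array([282.5, 243.5]))]
clip_pivot [(0.4, array([326.4, 200.7])), (0.35, array([331.3, 204.9]))] [(0.58, array([305.7, 212.5])), (0.32, array([370.1, 199.7]))]
clip_knob [(0.69, array([330.3, 204.7]))] [(0.55, array([273.9, 215.1])), (0.45, array([298.3, 205.4]))]
test_top [] [(0.5, array([257.7, 252.7])), (0.35, array([373.6, 194.1]))]
tray_in [(0.97, array([440.9, 221.4]))] [(0.63, array([167.7, 277.6]))]
foot_tip [(0.44, array([233.8, 209.6])), (0.28, array([329. , 249.5]))] []
0.95 [0.26254175 0.59462978 0.23132904] [-2.59728976e-05  8.37820655e-01  5.45945556e-01  1.68805290e-05] 0.0187 0.08511295547975745 [-0.10743768 -0.03077373 -0.04571151]
```

View pics/top0.png

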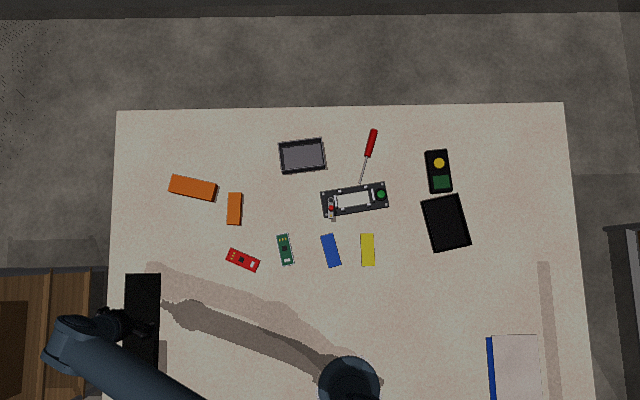

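View pics/scene0.png

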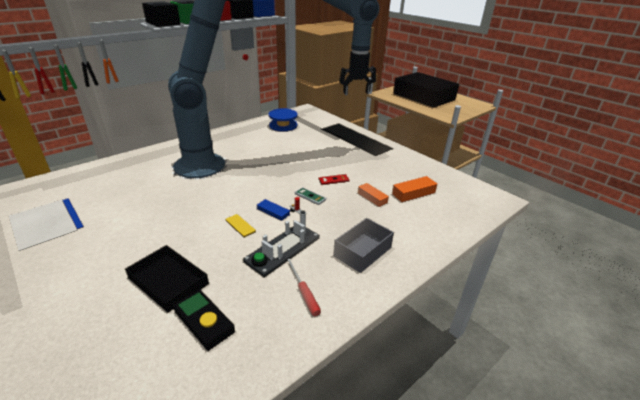

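Top view: one green module (284,248), red decoy (243,260), blue (331,250), yellow (368,249), and orange small (234,209) and large (193,186). The jig is at (354,199), with the button at (381,194). With one module, I need 40 mm of packing: orange 30 + yellow 10. A closer look at the jig next.

```bash
python3 - <<'E'
from h import *
a=ctrl.get_image("top")[170:275,225:400,::-1]; b=ctrl.get_image("scene")[170:280,225:400,::-1]
f=lambda i:cv2.resize(i,None,fx=4.5,fy=4.5,interpolation=cv2.INTER_CUBIC)[:, :787]
im=np.vstack([f(a)[:300],f(b)[:300] if 0 else f(b)[45:345]]);cv2.imwrite("pics/jig.png",im);print(im.shape)
im=ctrl.get_image("top")[:,:,::-1]; hsv=cv2.cvtColor(im,cv2.COLOR_BGR2HSV)
# button & jig outline
m=cv2.inRange(hsv,(45,100,40),(85,255,255));m[:, :365]=0;m[:170]=0;m[215:]=0;m[:,400:]=0
ys,xs=np.nonzero(m);print("button",xs.mean(),ys.mean(),len(xs),unproj("top",(xs.mean(),ys.mean()),.03))
v=hsv[:,:,2];m=(v<90).astype(np.uint8);m[:,:312]=0;m[:,398:]=0;m[:172]=0;m[226:]=0
c=max(cv2.findContours(m,0,cv2.CHAIN_APPROX_NONE)[0],key=cv2.contourArea).reshape(-1,2)
for z in(.015,):
  P=np.array([unproj("top",q,z)[:2] for q in c],np.float32)*1000;print("jig",cv2.minAreaRect(P))
m=((v>150)&(hsv[:,:,1]<40)).astype(np.uint8);m[:,:334]=0;m[:,372:]=0;m[:187]=0;m[211:]=0
c=max(cv2.findContours(m,0,cv2.CHAIN_APPROX_NONE)[0],key=cv2.contourArea).reshape(-1,2)
P=np.array([unproj("top",q,.015)[:2] for q in c],np.float32)*1000;print("white",cv2.minAreaRect(P))
for n in("top","scene"):
  print(n,[(k,[(round(d["p"],2),np.round(d["pixel"],1)) for d in ctrl.mark_of(n,k)]) for k in("module1_mid","packer10_mid","packer30_mid")])
E
```

```text
(600, 787, 3)
button 380.64150943396226 193.67924528301887 53 [ 0.63005901 -0.1262801   0.03      ]
jig ((614.910400390625, -36.739173889160156), (91.64555358886719, 227.01797485351562), 8.394747734069824)
white ((613.28857421875, -33.29288864135742), (49.206153869628906, 108.7321548461914), 8.987509727478027)
top [('module1_mid', [(0.63, array([332.1, 205.6]))]), ('packer10_mid', [(0.86, array([368.9, 251.3]))]), ('packer30_mid', [(0.73, array([332.2, 204.7])), (0.67, array([194. , 187.7]))])]
scene [('module1_mid', []), ('packer10_mid', [(0.79, array([238.6, 224.1]))]), ('packer30_mid', [(0.62, array([417. , 186.6])), (0.59, array([374.5, 195.4]))])]
```

View pics/jig.png

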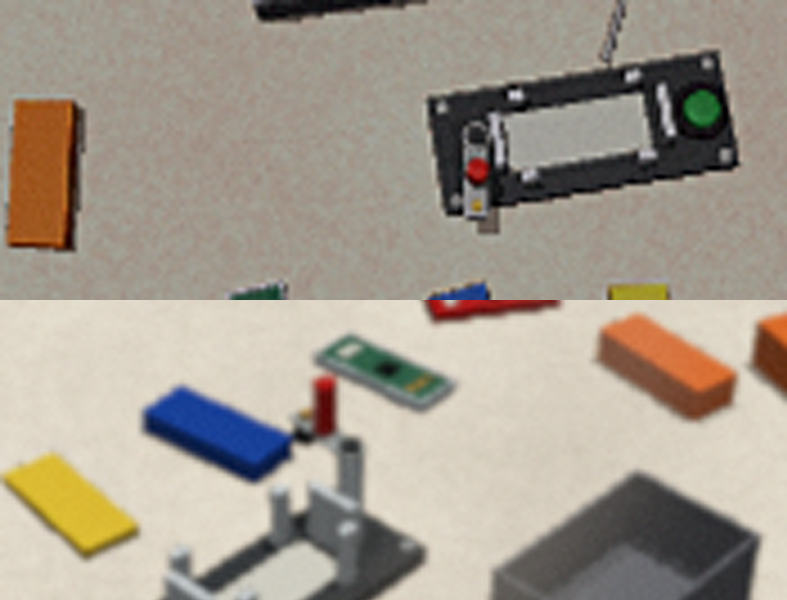

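The jig's clip is already swung clear: blade at crop (477,190), button at crop (700,108), four side guides at crop (516,95), (632,75), (530,175) and (648,155). I'll refine the bed from the guide tops in both cameras.

```bash
python3 - <<'E'
from h import *
g=np.array([(516,95),(632,75),(530,175),(648,155),(498,140),(666,110)])/4.5+[225,170]
W=np.array([unproj("top",p,.06)[:2] for p in g])*1000;print(W.round(1),W[:4].mean(0),W[4:].mean(0))
for a,b in((1,0),(3,2),(5,4),(1,3),(0,2)):
  d=W[a]-W[b];print(np.degrees(np.arctan2(d[1],d[0])),np.linalg.norm(d))
# overlay of hypothesis on both cams
th=np.radians(8.6)
def B(c,p): return [c[0]+p[0]*np.cos(th)-p[1]*np.sin(th),c[1]+p[0]*np.sin(th)+p[1]*np.cos(th),p[2]]
c=(.6150,-.0345)
tiles=[]
for n,(x0,y0,x1,y1) in(("top",(300,165,410,235)),("scene",(230,180,340,280))):
  im=ctrl.get_image(n)[y0:y1,x0:x1,::-1];s=7.;im=cv2.resize(im,None,fx=s,fy=s if n=="top" else 7,interpolation=cv2.INTER_CUBIC)
  q=lambda P:((proj(n,P)-[x0,y0]+.5)*s).astype(np.int32)
  rect=lambda a,b,z,oy=0:[B(c,(sx*a,sy*b+oy,z)) for sx,sy in((-1,-1),(1,-1),(1,1),(-1,1))]
  cv2.polylines(im,[q(rect(.045,.113,.015))],1,(0,255,255),1)
  cv2.polylines(im,[q(rect(.026,.059,.060))],1,(255,0,255),1)
  cv2.polylines(im,[q(rect(.022,.055,.015))],1,(255,255,0),1)
  for z in(.02,.03): cv2.polylines(im,[q([B(c,(.014*np.cos(t),-.094+.014*np.sin(t),z)) for t in np.linspace(0,6.28,24)])],1,(0,0,255),1)
  cv2.circle(im,tuple(int(v) for v in q([B(c,(0,.08,.084))])[0]),5,(255,0,0),1)
  cv2.imwrite("pics/ov_%s.png"%n,im[:600]); print(im.shape)
E
```

```text
[[636.9  14.1]
 [650.1 -72. ]
 [577.4   5.5]
 [590.3 -81.5]
 [603.7  28.2]
 [623.5 -96.1]] [613.68259149 -33.49056918] [613.58949782 -33.91230494]
-81.29202745633224 87.08614275484555
-81.5190751899257 87.99561212610638
-80.98013407145483 125.88010704051493
9.033394088023687 60.52192151081278
8.169963888277197 60.17489621545394
(490, 770, 3)
(700, 770, 3)
```

View pics/ov_top.png

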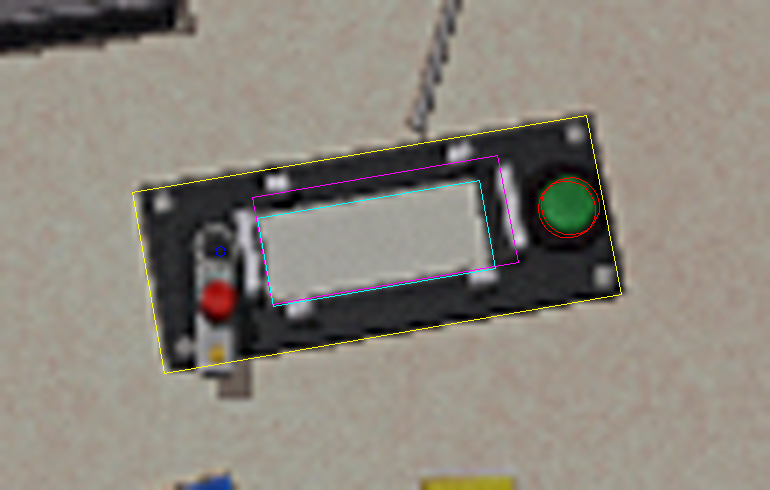

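View pics/ov_scene.png

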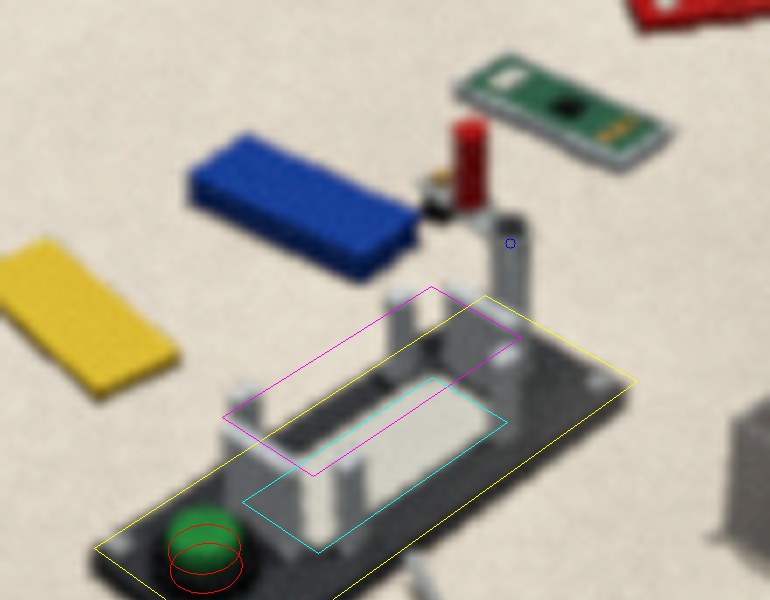

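The overlays put the bed at about (0.6143, -0.0332), yaw 8.7°, with guides and white area agreeing within 1-2 mm. Next I'll fit box silhouettes in both cameras for the plates.

```bash
cat >> h.py <<'E'
from scipy.optimize import minimize
def box8(x,y,th,z0,h,L=.110,W=.044):
    c,s=np.cos(th),np.sin(th)
    return np.array([[x+a*c-b*s,y+a*s+b*c,z] for a in(-L/2,L/2) for b in(-W/2,W/2) for z in(z0,z0+h)])
def fit(name,h,x,y,deg,z0=0.,cams=("top","scene"),L=.110,W=.044):
    """silhouette fit of a box near (x,y); masks from cut_out"""
    S=8;ms=[]
    for n in cams:
        q=proj(n,[[x,y,z0+h/2]])[0];best=None
        for d in ctrl.cut_out(n,name):
            e=np.hypot(*(np.array(d["box"][:2])-q))
            if e<14 and(best is None or e<best[0]): best=(e,d["mask"])
        if best is None: print("no mask",n,name);continue
        x0,y0=(q-30).astype(int);x0=max(x0,0);y0=max(y0,0)
        ms.append((n,x0,y0,cv2.resize(best[1][y0:y0+60,x0:x0+60].astype(np.uint8),None,fx=S,fy=S,interpolation=cv2.INTER_NEAREST)))
    def cost(p,ms):
        t=0
        for n,x0,y0,m in ms:
            P=(proj(n,box8(p[0],p[1],p[2],z0,h,L,W))-[x0,y0]+.5)*S
            k=np.zeros_like(m);cv2.fillConvexPoly(k,cv2.convexHull(P.astype(np.float32)).astype(np.int32),1)
            t+=1-(k&m).sum()/max((k|m).sum(),1)
        return t
    r=[]
    for sub in [ms]+([[m] for m in ms] if len(ms)>1 else []):
        o=minimize(cost,[x,y,np.radians(deg)],args=(sub,),method="Nelder-Mead",options=dict(initial_simplex=np.array([[x,y,np.radians(deg)]]*4)+np.vstack([np.zeros(3),np.diag([.006,.006,.08])]),xatol=1e-4))
        r.append((np.round(o.x[:2]*1000,1),round(np.degrees(o.x[2]),1),round(o.fun,2)))
    return r
def plan(x,y,z,phi=None):
    """deltas in mm/deg: first turn about tool z, then shift in tool axes"""
    s=ctrl.sense();p=np.array(s["eef_pos"]);w,a,b,c=s["tcp_rot"]
    R=cv2.Rodrigues(np.zeros(3))[0]
    from scipy.spatial.transform import Rotation as Ro
    R=Ro.from_quat([a,b,c,w]).as_matrix();f=np.degrees(np.arctan2(R[1,0],R[0,0]))
    if phi is None: phi=f
    al=-((phi-f+180)%360-180);g=np.radians(phi);d=(np.array([x,y,z])-p)*1000
    print("t",round(s["t"],2),"pos",(p*1000).round(1),"yaw",round(f,1),"tilt",np.round(R[:2,2]*57.3,2),"open",round(s["opening"]*1000,1),"F",np.round(s["ft_force"],1))
    print("turn z %.1f  shift x %.1f y %.1f z %.1f"%(al,d[0]*np.cos(g)+d[1]*np.sin(g),d[0]*np.sin(g)-d[1]*np.cos(g),-d[2]))
E
python3 - <<'E'
from h import *
print("orange",fit("packer30",.03,.592,.371,-3))
print("yellow",fit("packer10",.01,.447,-.075,0))
print("module",fit("module1",.01,.453,.202,11))
print("tray",fit("tray_in",.036,.530,-.335,11,L=.18,W=.124),unproj("top",(440.9,221.4),.005))
plan(.593,.371,.15,86.7)
E
```

```text
orange [(array([592.2, 372.5]), np.float64(-1.1), np.float64(0.23)), (array([596.3, 371.9]), np.float64(-3.5), np.float64(0.1)), (array([588.2, 374. ]), np.float64(-2.4), np.float64(0.08))]
yellow [(array([442.1, -76.2]), np.float64(1.3), np.float64(0.2)), (array([445.6, -76.1]), np.float64(1.1), np.float64(0.07)), (array([438.1, -76.7]), np.float64(0.8), np.float64(0.07))]
module [(array([447.6, 202.9]), np.float64(10.8), np.float64(0.24)), (array([452.4, 204.1]), np.float64(11.2), np.float64(0.08)), (array([445.6, 202.3]), np.float64(11.4), np.float64(0.1))]
tray [(array([ 528.5, -343. ]), np.float64(12.1), np.float64(0.1)), (array([ 529.2, -341.8]), np.float64(11.8), np.float64(0.04)), (array([ 517.1, -345.6]), np.float64(11.2), np.float64(0.04))] [ 0.53385001 -0.3319753   0.005     ]
t 1.9 pos [262.5 594.6 231.3] yaw 66.2 tilt [-0.  0.] open 85.4 F [-0.7 -0.5  0. ]
turn z -20.5  shift x -204.2 y 342.8 z 81.3
```

>>> carry_out(
  rows=[
    {"offset": [0,0,0],"angular": [0,0,-10],"jaw": 85},
    {"offset": [0,0,0],"angular": [0,0,-10],"jaw": 85},
    {"offset": [-29,49,12],"angular": [0,0,0],"jaw": 85},
    {"offset": [-29,49,12],"angular": [0,0,0],"jaw": 85},
    {"offset": [-29,49,12],"angular": [0,0,0],"jaw": 85},
    {"offset": [-29,49,12],"angular": [0,0,0],"jaw": 85},
    {"offset": [-29,49,12],"angular": [0,0,0],"jaw": 85},
    {"offset": [-29,49,12],"angular": [0,0,0],"jaw": 85},
    {"offset": [-30,49,12],"angular": [0,0,0],"jaw": 85},
    {"offset": [0,0,0],"angular": [0,0,0],"jaw": 70},
  ],
)

```text
t: 3.15
eef_pos: [0.597, 0.3593, 0.1459]
tcp_rot: [0.003, 0.734, 0.679, -0.001]
ft_force: [-0.4, -0.2, 0.3]
opening: 0.0706
```

```bash
python3 - <<'E'
from h import *
plan(.594,.372,.10,87)
p=np.array(ctrl.sense()["eef_pos"])
T=[]
for n in("top","scene"):
  q=proj(n,[p])[0];print(n,q);x0,y0=(q-30).astype(int)
  im=ctrl.get_image(n)[y0:y0+60,x0:x0+60,::-1];im=cv2.resize(im,None,fx=6.5,fy=6.5,interpolation=cv2.INTER_CUBIC)
  c=((q-[x0,y0]+.5)*6.5).astype(int);cv2.drawMarker(im,tuple(int(v) for v in c),(255,0,255),0,14,1);T.append(im)
cv2.imwrite("pics/g1.png",np.hstack(T))
E
```

```text
t 3.15 pos [597.  359.3 145.9] yaw 85.5 tilt [ 0.13 -0.37] open 70.6 F [-0.4 -0.2  0.3]
turn z -1.5  shift x 12.6 y -3.6 z 45.9
top [230.18642174 201.68846502]
scene [375.90136811 163.47357251]
```

View pics/g1.png

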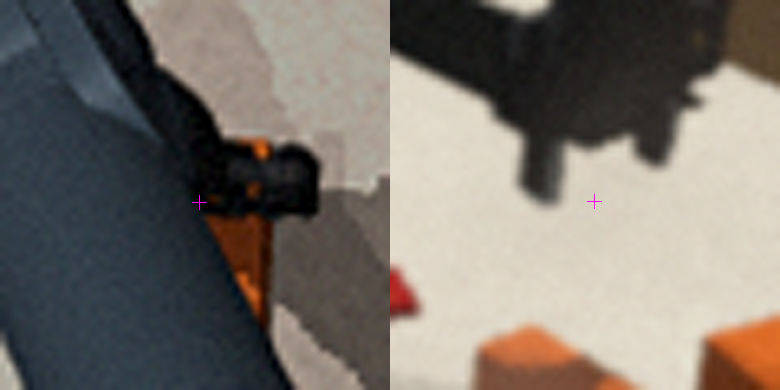

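```bash
python3 - <<'E'
from h import *
plan(.592,.3725,.006,87.5)
E
```

```text
t 3.25 pos [591.9 367.  146.8] yaw 86.0 tilt [-0.04 -0.02] open 69.9 F [ 0.2  0.8 -0.2]
turn z -1.5  shift x 5.5 y -0.1 z 140.8
```

>>> carry_out(
  rows=[
    {"offset": [5.5,0,20],"angular": [0,0,-1.5],"jaw": 70},
    {"offset": [0,0,25],"angular": [0,0,0],"jaw": 70},
    {"offset": [0,0,30],"angular": [0,0,0],"jaw": 70},
    {"offset": [0,0,30],"angular": [0,0,0],"jaw": 70},
    {"offset": [0,0,20],"angular": [0,0,0],"jaw": 70},
    {"offset": [0,0,16],"angular": [0,0,0],"jaw": 70},
    {"offset": [0,0,0],"angular": [0,0,0],"jaw": 70},
    {"offset": [0,0,0],"angular": [0,0,0],"jaw": 30},
    {"offset": [0,0,0],"angular": [0,0,0],"jaw": 30},
    {"offset": [0,0,0],"angular": [0,0,0],"jaw": 30},
  ],
)

```text
t: 4.5
eef_pos: [0.5931, 0.3743, 0.0081]
tcp_rot: [0.0, 0.721, 0.693, 0.002]
ft_force: [1.0, -0.6, 4.1]
opening: 0.0423
```

>>> carry_out(
  rows=[
    {"offset": [0,0,0],"angular": [0,0,0],"jaw": 30},
    {"offset": [0,0,0],"angular": [0,0,0],"jaw": 30},
    {"offset": [0,0,-20],"angular": [0,0,0],"jaw": 30},
    {"offset": [0,0,-30],"angular": [0,0,0],"jaw": 30},
    {"offset": [0,0,-30],"angular": [0,0,0],"jaw": 30},
    {"offset": [0,0,-30],"angular": [0,0,0],"jaw": 30},
    {"offset": [0,0,-30],"angular": [0,0,0],"jaw": 30},
    {"offset": [0,0,0],"angular": [0,0,0],"jaw": 30},
    {"offset": [0,0,0],"angular": [0,0,0],"jaw": 30},
    {"offset": [0,0,0],"angular": [0,0,0],"jaw": 30},
  ],
)

```text
t: 5.75
eef_pos: [0.5899, 0.3728, 0.1437]
tcp_rot: [-0.0, 0.721, 0.693, -0.002]
ft_force: [0.0, 0.2, -2.0]
opening: 0.0429
```

```bash
python3 - <<'E'
from h import *
plan(.613,-.033,.150,8.7)
E
```

```text
t 5.75 pos [589.9 372.8 143.7] yaw 87.7 tilt [-0.22 -0.15] open 42.9 F [ 0.   0.2 -2. ]
turn z 79.0  shift x -38.6 y 404.6 z -6.3
```

>>> carry_out(
  rows=[
    {"offset": [0,0,-1],"angular": [0,0,9.9],"jaw": 30},
    {"offset": [0,0,-1],"angular": [0,0,9.9],"jaw": 30},
    {"offset": [0,0,-1],"angular": [0,0,9.9],"jaw": 30},
    {"offset": [0,0,-1],"angular": [0,0,9.9],"jaw": 30},
    {"offset": [0,0,-1],"angular": [0,0,9.9],"jaw": 30},
    {"offset": [0,0,-1],"angular": [0,0,9.9],"jaw": 30},
    {"offset": [0,0,0],"angular": [0,0,9.9],"jaw": 30},
    {"offset": [0,0,0],"angular": [0,0,9.7],"jaw": 30},
    {"offset": [-3,30,0],"angular": [0,0,0],"jaw": 30},
    {"offset": [-4,40,0],"angular": [0,0,0],"jaw": 30},
  ],
)

```text
t: 7.0
eef_pos: [0.5935, 0.3046, 0.1503]
tcp_rot: [0.0, 0.997, 0.078, -0.001]
ft_force: [0.2, -0.3, -1.8]
opening: 0.0432
```

>>> carry_out(
  rows=[
    {"offset": [-4,45,0],"angular": [0,0,0],"jaw": 30},
    {"offset": [-5,50,0],"angular": [0,0,0],"jaw": 30},
    {"offset": [-5,50,0],"angular": [0,0,0],"jaw": 30},
    {"offset": [-5,50,0],"angular": [0,0,0],"jaw": 30},
    {"offset": [-5,50,0],"angular": [0,0,0],"jaw": 30},
    {"offset": [-4,45,0],"angular": [0,0,0],"jaw": 30},
    {"offset": [-3,30,0],"angular": [0,0,0],"jaw": 30},
    {"offset": [-1,15,0],"angular": [0,0,0],"jaw": 30},
    {"offset": [0,0,0],"angular": [0,0,0],"jaw": 30},
    {"offset": [0,0,0],"angular": [0,0,0],"jaw": 30},
  ],
)

```text
t: 8.25
eef_pos: [0.6141, -0.0298, 0.1517]
tcp_rot: [-0.001, 0.997, 0.077, -0.0]
ft_force: [0.3, 0.0, -1.6]
opening: 0.0428
```

```bash
python3 - <<'E'
from h import *
plan(.6135,-.033,.085,8.7)
E
```

```text
t 8.25 pos [614.1 -29.8 151.7] yaw 8.9 tilt [-0.05  0.09] open 42.8 F [ 0.3  0.  -1.6]
turn z 0.2  shift x -1.1 y 3.1 z 66.7
```

Lower to just above the guides (plate underside ~72 mm) and look in both cameras.

>>> carry_out(
  rows=[
    {"offset": [-1,3,15],"angular": [0,0,0.2],"jaw": 30},
    {"offset": [0,0,20],"angular": [0,0,0],"jaw": 30},
    {"offset": [0,0,20],"angular": [0,0,0],"jaw": 30},
    {"offset": [0,0,15],"angular": [0,0,0],"jaw": 30},
    {"offset": [0,0,4],"angular": [0,0,0],"jaw": 30},
    {"offset": [0,0,0],"angular": [0,0,0],"jaw": 30},
    {"offset": [0,0,0],"angular": [0,0,0],"jaw": 30},
    {"offset": [0,0,0],"angular": [0,0,0],"jaw": 30},
    {"offset": [0,0,0],"angular": [0,0,0],"jaw": 30},
    {"offset": [0,0,0],"angular": [0,0,0],"jaw": 30},
  ],
)

```text
t: 9.5
eef_pos: [0.6137, -0.0356, 0.0785]
tcp_rot: [-0.0, 0.997, 0.074, 0.0]
ft_force: [1.0, -0.4, -2.7]
opening: 0.0427
```

```bash
python3 - <<'E'
from h import *
plan(.6135,-.033,.020,8.7)
p=np.array(ctrl.sense()["eef_pos"]);T=[]
for n in("top","scene"):
  q=proj(n,[[.614,-.033,.05]])[0];x0,y0=(q-30).astype(int)
  im=ctrl.get_image(n)[y0:y0+60,x0:x0+60,::-1];im=cv2.resize(im,None,fx=6.5,fy=6.5,interpolation=cv2.INTER_CUBIC)
  P=((proj(n,box8(p[0],p[1],np.radians(98.7),p[2]-.006,.03))-[x0,y0]+.5)*6.5).astype(int)
  for i in range(8):
    for j in range(i): 
      if bin(i^j).count("1")==1: cv2.line(im,tuple(map(int,P[i])),tuple(map(int,P[j])),(255,0,255),1)
  T.append(im)
cv2.imwrite("pics/g2.png",np.hstack(T))
E
```

```text
t 9.5 pos [613.7 -35.6  78.5] yaw 8.5 tilt [0.02 0.01] open 42.7 F [ 1.  -0.4 -2.7]
turn z -0.2  shift x 0.2 y -2.6 z 58.5
```

View pics/g2.png

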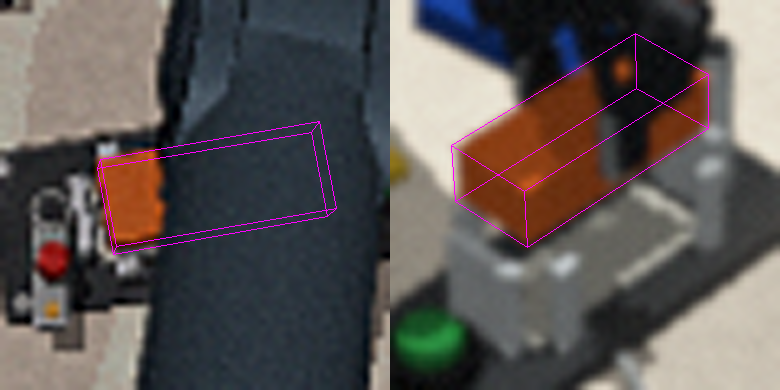

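>>> carry_out(
  rows=[
    {"offset": [0.5,-2.4,0],"angular": [0,0,-0.2],"jaw": 30},
    {"offset": [0,0,0],"angular": [0,0,0],"jaw": 30},
    {"offset": [0,0,0],"angular": [0,0,0],"jaw": 30},
    {"offset": [0,0,6],"angular": [0,0,0],"jaw": 30},
    {"offset": [0,0,6],"angular": [0,0,0],"jaw": 30},
    {"offset": [0,0,6],"angular": [0,0,0],"jaw": 30},
    {"offset": [0,0,5],"angular": [0,0,0],"jaw": 30},
    {"offset": [0,0,5],"angular": [0,0,0],"jaw": 30},
    {"offset": [0,0,0],"angular": [0,0,0],"jaw": 30},
    {"offset": [0,0,0],"angular": [0,0,0],"jaw": 30},
  ],
)

```text
t: 10.85
eef_pos: [0.6139, -0.0332, 0.0504]
tcp_rot: [0.0, 0.997, 0.076, 0.0]
ft_force: [-0.6, 0.3, -2.2]
opening: 0.0429
```

>>> carry_out(
  rows=[
    {"offset": [0,0,8],"angular": [0,0,0],"jaw": 30},
    {"offset": [0,0,8],"angular": [0,0,0],"jaw": 30},
    {"offset": [0,0,6],"angular": [0,0,0],"jaw": 30},
    {"offset": [0,0,4],"angular": [0,0,0],"jaw": 30},
    {"offset": [0,0,2],"angular": [0,0,0],"jaw": 30},
    {"offset": [0,0,1],"angular": [0,0,0],"jaw": 30},
    {"offset": [0,0,0],"angular": [0,0,0],"jaw": 30},
    {"offset": [0,0,0],"angular": [0,0,0],"jaw": 30},
    {"offset": [0,0,0],"angular": [0,0,0],"jaw": 30},
    {"offset": [0,0,0],"angular": [0,0,0],"jaw": 30},
  ],
)

```text
t: 12.1
eef_pos: [0.6134, -0.0332, 0.0231]
tcp_rot: [-0.001, 0.997, 0.076, -0.001]
ft_force: [-4.9, 1.2, 8.0]
opening: 0.0428
```

>>> carry_out(
  rows=[
    {"offset": [0,0,0],"angular": [0,0,0],"jaw": 56},
    {"offset": [0,0,0],"angular": [0,0,0],"jaw": 56},
    {"offset": [0,0,0],"angular": [0,0,0],"jaw": 56},
    {"offset": [0,0,-15],"angular": [0,0,0],"jaw": 56},
    {"offset": [0,0,-30],"angular": [0,0,0],"jaw": 56},
    {"offset": [0,0,-40],"angular": [0,0,0],"jaw": 56},
    {"offset": [0,0,-40],"angular": [0,0,0],"jaw": 56},
    {"offset": [0,0,0],"angular": [0,0,0],"jaw": 70},
    {"offset": [0,0,0],"angular": [0,0,0],"jaw": 70},
    {"offset": [0,0,0],"angular": [0,0,0],"jaw": 70},
  ],
)

```text
t: 13.35
eef_pos: [0.6125, -0.033, 0.1449]
tcp_rot: [-0.0, 0.997, 0.076, -0.001]
ft_force: [-0.3, -0.2, -0.3]
opening: 0.0702
```

```bash
python3 - <<'E'
from h import *
print("orange",fit("packer30",.03,.614,-.033,98.7,z0=.015,cams=("scene",)))
print("yellow",fit("packer10",.01,.445,-.076,1))
plan(.444,-.076,.15,-89)
E
```

```text
orange [(array([553.7,   2.8]), np.float64(96.3), np.float64(0.36))]
no mask top packer10
yellow [(array([439.4, -77.9]), np.float64(0.4), np.float64(0.06))]
t 13.5 pos [612.8 -33.2 145. ] yaw 8.7 tilt [-0.14 -0.02] open 70.0 F [ 0.  -0.1 -0.5]
turn z 97.7  shift x 39.8 y 169.5 z -5.0
```

>>> carry_out(
  rows=[
    {"offset": [0,0,0],"angular": [0,0,-10.2],"jaw": 70},
    {"offset": [0,0,0],"angular": [0,0,-10.3],"jaw": 70},
    {"offset": [0,0,0],"angular": [0,0,-10.3],"jaw": 70},
    {"offset": [0,0,0],"angular": [0,0,-10.3],"jaw": 70},
    {"offset": [0,0,0],"angular": [0,0,-10.3],"jaw": 70},
    {"offset": [0,0,0],"angular": [0,0,-10.3],"jaw": 70},
    {"offset": [0,0,0],"angular": [0,0,-10.3],"jaw": 70},
    {"offset": [0,0,0],"angular": [0,0,-10.3],"jaw": 70},
    {"offset": [-7,-30,0],"angular": [0,0,0],"jaw": 70},
    {"offset": [-10,-40,0],"angular": [0,0,0],"jaw": 70},
  ],
)

```text
t: 14.75
eef_pos: [0.5438, -0.0513, 0.1457]
tcp_rot: [0.0, 0.701, 0.713, -0.0]
ft_force: [0.1, -0.3, -0.0]
opening: 0.0701
```

>>> carry_out(
  rows=[
    {"offset": [-10,-40,10],"angular": [0,0,0],"jaw": 70},
    {"offset": [-9,-40,20],"angular": [0,0,0],"jaw": 70},
    {"offset": [-4,-20,20],"angular": [0,0,0],"jaw": 70},
    {"offset": [0,0,20],"angular": [0,0,0],"jaw": 70},
    {"offset": [0,0,10],"angular": [0,0,0],"jaw": 70},
    {"offset": [0,0,0],"angular": [0,0,0],"jaw": 62},
    {"offset": [0,0,0],"angular": [0,0,0],"jaw": 62},
    {"offset": [0,0,0],"angular": [0,0,0],"jaw": 62},
    {"offset": [0,0,0],"angular": [0,0,0],"jaw": 62},
    {"offset": [0,0,0],"angular": [0,0,0],"jaw": 62},
  ],
)

```text
t: 16.0
eef_pos: [0.4447, -0.0761, 0.0665]
tcp_rot: [0.0, 0.701, 0.713, 0.0]
ft_force: [0.3, 0.8, -0.6]
opening: 0.0618
```

```bash
python3 - <<'E'
from h import *
plan(.443,-.0765,.002,91)
E
```

```text
t 16.0 pos [444.7 -76.1  66.5] yaw 91.0 tilt [0.03 0.  ] open 61.8 F [ 0.3  0.8 -0.6]
turn z -0.0  shift x -0.4 y -1.7 z 64.5
```

>>> carry_out(
  rows=[
    {"offset": [-0.4,-1.7,20],"angular": [0,0,0],"jaw": 62},
    {"offset": [0,0,20],"angular": [0,0,0],"jaw": 62},
    {"offset": [0,0,16],"angular": [0,0,0],"jaw": 62},
    {"offset": [0,0,8],"angular": [0,0,0],"jaw": 62},
    {"offset": [0,0,0.5],"angular": [0,0,0],"jaw": 62},
    {"offset": [0,0,0],"angular": [0,0,0],"jaw": 62},
    {"offset": [0,0,0],"angular": [0,0,0],"jaw": 30},
    {"offset": [0,0,0],"angular": [0,0,0],"jaw": 30},
    {"offset": [0,0,0],"angular": [0,0,0],"jaw": 30},
    {"offset": [0,0,0],"angular": [0,0,0],"jaw": 30},
  ],
)

```text
t: 17.25
eef_pos: [0.4435, -0.0766, 0.0028]
tcp_rot: [0.0, 0.701, 0.713, 0.001]
ft_force: [-0.4, -0.1, 5.2]
opening: 0.0418
```

>>> carry_out(
  rows=[
    {"offset": [0,0,0],"angular": [0,0,0],"jaw": 30},
    {"offset": [0,0,-20],"angular": [0,0,0],"jaw": 30},
    {"offset": [0,0,-30],"angular": [0,0,0],"jaw": 30},
    {"offset": [0,0,-40],"angular": [0,0,0],"jaw": 30},
    {"offset": [0,0,-40],"angular": [0,0,0],"jaw": 30},
    {"offset": [0,0,-15],"angular": [0,0,0],"jaw": 30},
    {"offset": [0,0,0],"angular": [0,0,0],"jaw": 30},
    {"offset": [0,0,0],"angular": [0,0,0],"jaw": 30},
    {"offset": [0,0,0],"angular": [0,0,0],"jaw": 30},
    {"offset": [0,0,0],"angular": [0,0,0],"jaw": 30},
  ],
)

```text
t: 18.5
eef_pos: [0.4419, -0.0765, 0.1457]
tcp_rot: [-0.001, 0.701, 0.713, -0.001]
ft_force: [-0.5, -0.5, -0.2]
opening: 0.0417
```

```bash
python3 - <<'E'
from h import *
plan(.6143,-.033,.145,8.7)
print(fit("packer10",.01,.444,-.076,1,z0=.143,cams=("scene",)))
E
```

```text
t 18.5 pos [441.9 -76.5 145.7] yaw 91.0 tilt [-0.14 -0.01] open 41.7 F [-0.5 -0.5 -0.2]
turn z 82.3  shift x 177.0 y -16.9 z 0.7
no mask scene packer10
[(array([444., -76.]), np.float64(1.0), np.float64(0.0))]
```

>>> carry_out(
  rows=[
    {"offset": [0,0,0],"angular": [0,0,10.3],"jaw": 30},
    {"offset": [0,0,0],"angular": [0,0,10.3],"jaw": 30},
    {"offset": [0,0,0],"angular": [0,0,10.3],"jaw": 30},
    {"offset": [0,0,0],"angular": [0,0,10.3],"jaw": 30},
    {"offset": [0,0,0],"angular": [0,0,10.3],"jaw": 30},
    {"offset": [0,0,0],"angular": [0,0,10.3],"jaw": 30},
    {"offset": [0,0,0],"angular": [0,0,10.3],"jaw": 30},
    {"offset": [0,0,0],"angular": [0,0,10.2],"jaw": 30},
    {"offset": [30,-3,0],"angular": [0,0,0],"jaw": 30},
    {"offset": [40,-4,0],"angular": [0,0,0],"jaw": 30},
  ],
)

```text
t: 19.8
eef_pos: [0.5107, -0.0593, 0.1464]
tcp_rot: [-0.0, 0.997, 0.075, -0.001]
ft_force: [0.6, -0.1, -0.2]
opening: 0.0417
```

>>> carry_out(
  rows=[
    {"offset": [45,-4,0],"angular": [0,0,0],"jaw": 30},
    {"offset": [40,-4,0],"angular": [0,0,0],"jaw": 30},
    {"offset": [20,-2,0],"angular": [0,0,0],"jaw": 30},
    {"offset": [0,0,15],"angular": [0,0,0],"jaw": 30},
    {"offset": [0,0,25],"angular": [0,0,0],"jaw": 30},
    {"offset": [0,0,20],"angular": [0,0,0],"jaw": 30},
    {"offset": [0,0,9],"angular": [0,0,0],"jaw": 30},
    {"offset": [0,0,0],"angular": [0,0,0],"jaw": 30},
    {"offset": [0,0,0],"angular": [0,0,0],"jaw": 30},
    {"offset": [0,0,0],"angular": [0,0,0],"jaw": 30},
  ],
)

```text
t: 21.05
eef_pos: [0.6141, -0.0333, 0.0789]
tcp_rot: [0.0, 0.997, 0.076, 0.001]
ft_force: [0.9, 0.1, -1.5]
opening: 0.0418
```

```bash
cat >> h.py <<'E'
def look(f,c,boxes,half=30,cams=("top","scene")):
    T=[]
    for n in cams:
        q=proj(n,[c])[0];x0,y0=(q-half).astype(int);s=390/(2*half)
        im=ctrl.get_image(n)[y0:y0+2*half,x0:x0+2*half,::-1];im=cv2.resize(im,(390,390),interpolation=cv2.INTER_CUBIC)
        for b in boxes:
            P=((proj(n,b)-[x0,y0]+.5)*s).astype(int)
            for i in range(8):
                for j in range(i):
                    if bin(i^j).count("1")==1: cv2.line(im,tuple(map(int,P[i])),tuple(map(int,P[j])),(255,0,255),1)
        T.append(im)
    cv2.imwrite("pics/"+f,np.hstack(T))
E
python3 - <<'E'
from h import *
plan(.6143,-.033,.045,8.7)
p=ctrl.sense()["eef_pos"]
look("g3.png",[.614,-.033,.05],[box8(p[0],p[1],np.radians(98.7),p[2]-.002,.01)])
E
```

```text
t 21.05 pos [614.1 -33.3  78.9] yaw 8.7 tilt [0.12 0.01] open 41.8 F [ 0.9  0.1 -1.5]
turn z -0.0  shift x 0.3 y -0.3 z 33.9
```

View pics/g3.png

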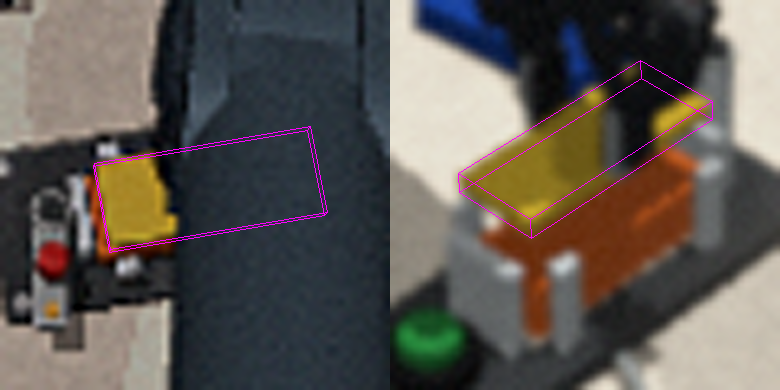

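>>> carry_out(
  rows=[
    {"offset": [0.3,-0.5,6],"angular": [0,0,0],"jaw": 30},
    {"offset": [0,0,6],"angular": [0,0,0],"jaw": 30},
    {"offset": [0,0,6],"angular": [0,0,0],"jaw": 30},
    {"offset": [0,0,5],"angular": [0,0,0],"jaw": 30},
    {"offset": [0,0,4],"angular": [0,0,0],"jaw": 30},
    {"offset": [0,0,3],"angular": [0,0,0],"jaw": 30},
    {"offset": [0,0,2],"angular": [0,0,0],"jaw": 30},
    {"offset": [0,0,0],"angular": [0,0,0],"jaw": 30},
    {"offset": [0,0,0],"angular": [0,0,0],"jaw": 30},
    {"offset": [0,0,0],"angular": [0,0,0],"jaw": 30},
  ],
)

```text
t: 22.4
eef_pos: [0.6133, -0.0328, 0.0479]
tcp_rot: [-0.0, 0.997, 0.076, -0.0]
ft_force: [-4.5, 0.7, 10.8]
opening: 0.0415
```

Contact at the expected height. Release, lift and check.

>>> carry_out(
  rows=[
    {"offset": [0,0,-0.5],"angular": [0,0,0],"jaw": 56},
    {"offset": [0,0,0],"angular": [0,0,0],"jaw": 56},
    {"offset": [0,0,0],"angular": [0,0,0],"jaw": 56},
    {"offset": [0,0,-15],"angular": [0,0,0],"jaw": 56},
    {"offset": [0,0,-30],"angular": [0,0,0],"jaw": 60},
    {"offset": [0,0,-40],"angular": [0,0,0],"jaw": 60},
    {"offset": [0,0,-10],"angular": [0,0,-10],"jaw": 70},
    {"offset": [0,0,0],"angular": [0,0,-10],"jaw": 70},
    {"offset": [0,0,0],"angular": [0,0,-10],"jaw": 70},
    {"offset": [0,0,0],"angular": [0,0,-10],"jaw": 70},
  ],
)

```text
t: 23.65
eef_pos: [0.6137, -0.033, 0.1424]
tcp_rot: [0.0, 0.91, 0.415, 0.001]
ft_force: [-0.7, 0.3, -0.7]
opening: 0.0697
```

```bash
python3 - <<'E'
from h import *
print("module",fit("module1",.01,.450,.203,11))
for nm in("module2","module3"): print([ (round(d["p"],2),np.round(d["box"])) for n in("top",) for d in ctrl.recognise(n,nm)])
plan(.449,.203,.145,101)
E
```

```text
module [(array([450.1, 203.3]), np.float64(11.6), np.float64(0.2)), (array([451.6, 203.9]), np.float64(11.4), np.float64(0.06)), (array([444.8, 202.3]), np.float64(11.8), np.float64(0.1))]
[(0.97, array([284., 250.,  17.,  40.])), (0.96, array([244., 260.,  34.,  20.])), (0.46, array([302., 156.,  47.,  44.]))]
[(0.97, array([284., 250.,  17.,  40.])), (0.96, array([244., 260.,  34.,  20.])), (0.46, array([302., 156.,  47.,  44.]))]
t 23.85 pos [613.6 -33.  142. ] yaw 48.5 tilt [0.05 0.  ] open 70.0 F [ 0.3 -0.2  0.5]
turn z -52.5  shift x 263.1 y -116.6 z -3.0
```

>>> carry_out(
  rows=[
    {"offset": [0,0,0],"angular": [0,0,-10.6],"jaw": 70},
    {"offset": [0,0,0],"angular": [0,0,-10.6],"jaw": 70},
    {"offset": [0,0,0],"angular": [0,0,-10.6],"jaw": 70},
    {"offset": [0,0,0],"angular": [0,0,-10.6],"jaw": 70},
    {"offset": [0,0,0],"angular": [0,0,-10.6],"jaw": 70},
    {"offset": [25,-11,0],"angular": [0,0,0],"jaw": 70},
    {"offset": [40,-18,0],"angular": [0,0,0],"jaw": 70},
    {"offset": [45,-20,0],"angular": [0,0,0],"jaw": 70},
    {"offset": [45,-20,0],"angular": [0,0,0],"jaw": 70},
    {"offset": [45,-20,0],"angular": [0,0,0],"jaw": 70},
  ],
)

```text
t: 25.1
eef_pos: [0.485, 0.1462, 0.1417]
tcp_rot: [0.0, 0.633, 0.774, 0.0]
ft_force: [0.8, 1.4, 0.4]
opening: 0.07
```

>>> carry_out(
  rows=[
    {"offset": [40,-18,0],"angular": [0,0,0],"jaw": 70},
    {"offset": [23,-10,20],"angular": [0,0,0],"jaw": 70},
    {"offset": [0,0,25],"angular": [0,0,0],"jaw": 62},
    {"offset": [0,0,25],"angular": [0,0,0],"jaw": 62},
    {"offset": [0,0,10],"angular": [0,0,0],"jaw": 62},
    {"offset": [0,0,0],"angular": [0,0,0],"jaw": 62},
    {"offset": [0,0,0],"angular": [0,0,0],"jaw": 62},
    {"offset": [0,0,0],"angular": [0,0,0],"jaw": 62},
    {"offset": [0,0,0],"angular": [0,0,0],"jaw": 62},
    {"offset": [0,0,0],"angular": [0,0,0],"jaw": 62},
  ],
)

```text
t: 26.35
eef_pos: [0.4457, 0.2012, 0.0616]
tcp_rot: [0.0, 0.632, 0.775, 0.0]
ft_force: [1.1, 0.4, -0.2]
opening: 0.0621
```

```bash
python3 - <<'E'
from h import *
plan(.449,.203,.002,101.5)
look("g4.png",[.449,.203,.02],[box8(.449,.203,np.radians(11.5),0,.01)])
E
```

```text
t 26.35 pos [445.7 201.2  61.6] yaw 101.7 tilt [0.03 0.02] open 62.1 F [ 1.1  0.4 -0.2]
turn z 0.2  shift x 1.1 y 3.6 z 59.6
```

View pics/g4.png

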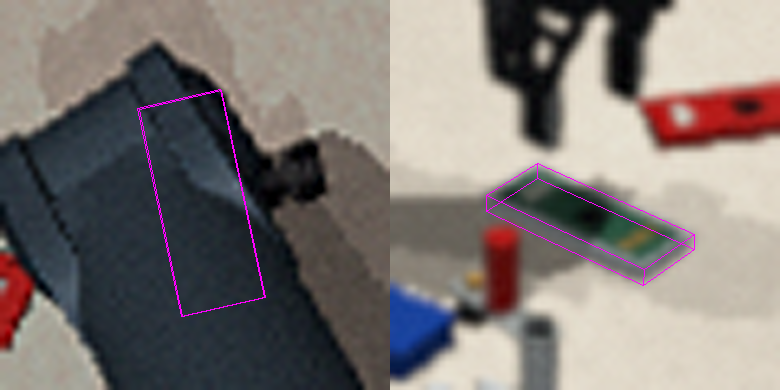

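>>> carry_out(
  rows=[
    {"offset": [1,2,20],"angular": [0,0,0.2],"jaw": 62},
    {"offset": [0,0,20],"angular": [0,0,0],"jaw": 62},
    {"offset": [0,0,13],"angular": [0,0,0],"jaw": 62},
    {"offset": [0,0,6.5],"angular": [0,0,0],"jaw": 62},
    {"offset": [0,0,0],"angular": [0,0,0],"jaw": 62},
    {"offset": [0,0,0],"angular": [0,0,0],"jaw": 62},
    {"offset": [0,0,0],"angular": [0,0,0],"jaw": 30},
    {"offset": [0,0,0],"angular": [0,0,0],"jaw": 30},
    {"offset": [0,0,0],"angular": [0,0,0],"jaw": 30},
    {"offset": [0,0,0],"angular": [0,0,0],"jaw": 30},
  ],
)

```text
t: 27.7
eef_pos: [0.4481, 0.2029, 0.0028]
tcp_rot: [0.0, 0.633, 0.774, 0.001]
ft_force: [-1.2, 0.2, 5.7]
opening: 0.0416
```

>>> carry_out(
  rows=[
    {"offset": [0,0,0],"angular": [0,0,0],"jaw": 30},
    {"offset": [0,0,-20],"angular": [0,0,0],"jaw": 30},
    {"offset": [0,0,-30],"angular": [0,0,0],"jaw": 30},
    {"offset": [0,0,-40],"angular": [0,0,0],"jaw": 30},
    {"offset": [0,0,-40],"angular": [0,0,0],"jaw": 30},
    {"offset": [0,0,-20],"angular": [0,0,0],"jaw": 30},
    {"offset": [0,0,0],"angular": [0,0,0],"jaw": 30},
    {"offset": [0,0,0],"angular": [0,0,0],"jaw": 30},
    {"offset": [0,0,0],"angular": [0,0,0],"jaw": 30},
    {"offset": [0,0,0],"angular": [0,0,0],"jaw": 30},
  ],
)

```text
t: 28.95
eef_pos: [0.4465, 0.2021, 0.1506]
tcp_rot: [-0.001, 0.633, 0.774, -0.001]
ft_force: [-0.7, -0.5, -0.8]
opening: 0.0417
```

```bash
python3 - <<'E'
from h import *
plan(.6143,-.033,.150,8.7)
E
```

```text
t 28.95 pos [446.5 202.1 150.6] yaw 101.5 tilt [-0.13 -0.06] open 41.7 F [-0.7 -0.5 -0.8]
turn z 92.8  shift x 130.3 y 257.8 z 0.6
```

>>> carry_out(
  rows=[
    {"offset": [0,0,-1],"angular": [0,0,10.3],"jaw": 30},
    {"offset": [0,0,-1],"angular": [0,0,10.3],"jaw": 30},
    {"offset": [0,0,-1],"angular": [0,0,10.3],"jaw": 30},
    {"offset": [0,0,-1],"angular": [0,0,10.3],"jaw": 30},
    {"offset": [0,0,-1],"angular": [0,0,10.3],"jaw": 30},
    {"offset": [0,0,0],"angular": [0,0,10.3],"jaw": 30},
    {"offset": [0,0,0],"angular": [0,0,10.3],"jaw": 30},
    {"offset": [0,0,0],"angular": [0,0,10.3],"jaw": 30},
    {"offset": [0,0,0],"angular": [0,0,10.4],"jaw": 30},
    {"offset": [15,25,0],"angular": [0,0,0],"jaw": 30},
  ],
)

```text
t: 30.2
eef_pos: [0.4644, 0.1823, 0.1561]
tcp_rot: [-0.0, 0.997, 0.078, -0.001]
ft_force: [0.2, -0.5, -1.8]
opening: 0.0418
```

>>> carry_out(
  rows=[
    {"offset": [20,38,0],"angular": [0,0,0],"jaw": 30},
    {"offset": [23,45,0],"angular": [0,0,0],"jaw": 30},
    {"offset": [23,45,0],"angular": [0,0,0],"jaw": 30},
    {"offset": [22,45,0],"angular": [0,0,0],"jaw": 30},
    {"offset": [18,38,0],"angular": [0,0,0],"jaw": 30},
    {"offset": [9,21,0],"angular": [0,0,0],"jaw": 30},
    {"offset": [0,0,20],"angular": [0,0,0],"jaw": 30},
    {"offset": [0,0,30],"angular": [0,0,0],"jaw": 30},
    {"offset": [0,0,20],"angular": [0,0,0],"jaw": 30},
    {"offset": [0,0,0],"angular": [0,0,0],"jaw": 30},
  ],
)

```text
t: 31.45
eef_pos: [0.6115, -0.0304, 0.0835]
tcp_rot: [-0.001, 0.997, 0.077, -0.003]
ft_force: [-0.6, 0.0, -1.1]
opening: 0.0416
```

>>> carry_out(
  rows=[
    {"offset": [0,0,0],"angular": [0,0,0],"jaw": 30},
    {"offset": [0,0,0],"angular": [0,0,0],"jaw": 30},
    {"offset": [0,0,0],"angular": [0,0,0],"jaw": 30},
    {"offset": [0,0,0],"angular": [0,0,0],"jaw": 30},
    {"offset": [0,0,0],"angular": [0,0,0],"jaw": 30},
    {"offset": [0,0,0],"angular": [0,0,0],"jaw": 30},
    {"offset": [0,0,0],"angular": [0,0,0],"jaw": 30},
    {"offset": [0,0,0],"angular": [0,0,0],"jaw": 30},
    {"offset": [0,0,0],"angular": [0,0,0],"jaw": 30},
    {"offset": [0,0,0],"angular": [0,0,0],"jaw": 30},
  ],
)

```text
t: 32.7
eef_pos: [0.6146, -0.032, 0.0868]
tcp_rot: [-0.0, 0.997, 0.076, -0.0]
ft_force: [-1.0, -0.1, -0.2]
opening: 0.0418
```

```bash
python3 - <<'E'
from h import *
plan(.6143,-.033,.057,8.7)
p=ctrl.sense()["eef_pos"]
look("g5.png",[.614,-.033,.05],[box8(p[0],p[1],np.radians(98.7),p[2]-.002,.01)])
E
```

```text
t 32.7 pos [614.6 -32.   86.8] yaw 8.7 tilt [-0.  0.] open 41.8 F [-1.  -0.1 -0.2]
turn z -0.0  shift x -0.4 y 1.0 z 29.8
```

View pics/g5.png

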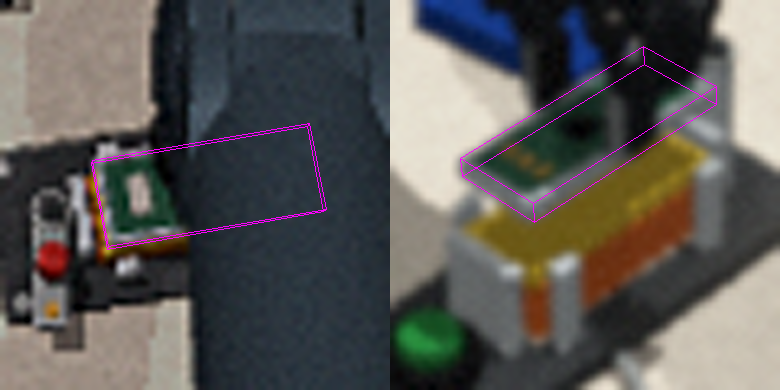

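>>> carry_out(
  rows=[
    {"offset": [-0.4,0.5,6],"angular": [0,0,0],"jaw": 30},
    {"offset": [0,0,6],"angular": [0,0,0],"jaw": 30},
    {"offset": [0,0,6],"angular": [0,0,0],"jaw": 30},
    {"offset": [0,0,5],"angular": [0,0,0],"jaw": 30},
    {"offset": [0,0,3],"angular": [0,0,0],"jaw": 30},
    {"offset": [0,0,2],"angular": [0,0,0],"jaw": 30},
    {"offset": [0,0,2],"angular": [0,0,0],"jaw": 30},
    {"offset": [0,0,0],"angular": [0,0,0],"jaw": 30},
    {"offset": [0,0,0],"angular": [0,0,0],"jaw": 30},
    {"offset": [0,0,0],"angular": [0,0,0],"jaw": 30},
  ],
)

```text
t: 34.05
eef_pos: [0.6144, -0.0325, 0.0579]
tcp_rot: [-0.0, 0.997, 0.076, 0.0]
ft_force: [-2.4, 0.4, 5.5]
opening: 0.0413
```

>>> carry_out(
  rows=[
    {"offset": [0,0,-0.5],"angular": [0,0,0],"jaw": 54},
    {"offset": [0,0,0],"angular": [0,0,0],"jaw": 54},
    {"offset": [0,0,0],"angular": [0,0,0],"jaw": 54},
    {"offset": [0,0,-15],"angular": [0,0,0],"jaw": 54},
    {"offset": [0,0,-30],"angular": [0,0,0],"jaw": 54},
    {"offset": [0,0,-40],"angular": [0,0,0],"jaw": 54},
    {"offset": [0,0,-30],"angular": [0,0,0],"jaw": 54},
    {"offset": [-40,0,0],"angular": [0,0,0],"jaw": 54},
    {"offset": [-40,0,0],"angular": [0,0,0],"jaw": 54},
    {"offset": [-40,0,0],"angular": [0,0,0],"jaw": 54},
  ],
)

```text
t: 35.3
eef_pos: [0.495, -0.0509, 0.1735]
tcp_rot: [0.0, 0.997, 0.076, 0.001]
ft_force: [-0.1, 0.3, 0.0]
opening: 0.0534
```

```bash
python3 - <<'E'
from h import *
print("knob top-cam z=.126",unproj("top",(330.5,207.4),.126),"scene z=.106",unproj("scene",(296.6,203.1),.106))
look("g6.png",[.60,.0,.06],[box8(.6143,-.033,np.radians(98.7),.055,.01)],half=34)
plan(.5745,.0419,.160,-81.3)
E
```

```text
knob top-cam z=.126 [0.57514827 0.04829716 0.126     ] scene z=.106 [0.57209005 0.04733755 0.106     ]
t 35.4 pos [490.7 -52.  172.1] yaw 8.5 tilt [-0.25  0.02] open 53.9 F [-0.2 -0.3 -0.1]
turn z 89.8  shift x -80.2 y -97.0 z 12.1
```

View pics/g6.png

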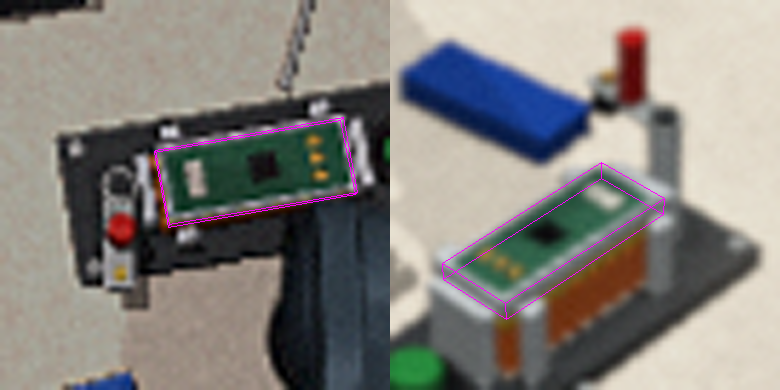

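Stack sits as predicted; module overlay matches in both cameras. The knob is at about (0.574, 0.048), so the blade is ~1.79 rad. I'll turn the tool tangential to it.

>>> carry_out(
  rows=[
    {"offset": [0,0,0],"angular": [0,0,10],"jaw": 45},
    {"offset": [0,0,0],"angular": [0,0,10],"jaw": 45},
    {"offset": [0,0,0],"angular": [0,0,10],"jaw": 45},
    {"offset": [0,0,0],"angular": [0,0,10],"jaw": 45},
    {"offset": [0,0,0],"angular": [0,0,10],"jaw": 45},
    {"offset": [0,0,0],"angular": [0,0,10],"jaw": 45},
    {"offset": [0,0,0],"angular": [0,0,10],"jaw": 45},
    {"offset": [0,0,0],"angular": [0,0,10],"jaw": 45},
    {"offset": [0,0,0],"angular": [0,0,10],"jaw": 45},
    {"offset": [0,0,0],"angular": [0,0,10],"jaw": 45},
  ],
)

```text
t: 36.65
eef_pos: [0.4971, -0.0505, 0.1734]
tcp_rot: [0.001, -0.697, 0.717, -0.001]
ft_force: [-0.7, -1.0, 0.1]
opening: 0.0452
```

```bash
python3 - <<'E'
from h import *
plan(.574,.0475,.160,-92)
E
```

```text
t 36.65 pos [497.1 -50.5 173.4] yaw -91.6 tilt [0.14 0.01] open 45.2 F [-0.7 -1.   0.1]
turn z 0.4  shift x -100.6 y -73.5 z 13.4
```

>>> carry_out(
  rows=[
    {"offset": [-20,-15,0],"angular": [0,0,0],"jaw": 45},
    {"offset": [-30,-22,0],"angular": [0,0,0],"jaw": 45},
    {"offset": [-30,-22,0],"angular": [0,0,0],"jaw": 45},
    {"offset": [-20.6,-14.5,0],"angular": [0,0,0.4],"jaw": 45},
    {"offset": [0,0,0],"angular": [0,0,0],"jaw": 45},
    {"offset": [0,0,15],"angular": [0,0,0],"jaw": 45},
    {"offset": [0,0,15],"angular": [0,0,0],"jaw": 45},
    {"offset": [0,0,0],"angular": [0,0,0],"jaw": 45},
    {"offset": [0,0,0],"angular": [0,0,0],"jaw": 45},
    {"offset": [0,0,0],"angular": [0,0,0],"jaw": 45},
  ],
)

```text
t: 37.9
eef_pos: [0.5719, 0.048, 0.1428]
tcp_rot: [0.0, -0.696, 0.718, -0.0]
ft_force: [0.2, 0.2, -0.2]
opening: 0.0451
```

```bash
python3 - <<'E'
from h import *
plan(.574,.0475,.097,-92)
E
```

```text
t 37.9 pos [571.9  48.  142.8] yaw -91.7 tilt [0.06 0.01] open 45.1 F [ 0.2  0.2 -0.2]
turn z 0.3  shift x 0.5 y -2.2 z 45.8
```

>>> carry_out(
  rows=[
    {"offset": [0.5,-2.2,10],"angular": [0,0,0],"jaw": 45},
    {"offset": [0,0,12],"angular": [0,0,0],"jaw": 45},
    {"offset": [0,0,12],"angular": [0,0,0],"jaw": 45},
    {"offset": [0,0,9],"angular": [0,0,0],"jaw": 45},
    {"offset": [0,0,2],"angular": [0,0,0],"jaw": 45},
    {"offset": [0,0,0],"angular": [0,0,0],"jaw": 45},
    {"offset": [0,0,0],"angular": [0,0,0],"jaw": 10},
    {"offset": [0,0,0],"angular": [0,0,0],"jaw": 10},
    {"offset": [0,0,0],"angular": [0,0,0],"jaw": 10},
    {"offset": [0,0,0],"angular": [0,0,0],"jaw": 10},
  ],
)

```text
t: 39.15
eef_pos: [0.574, 0.0476, 0.098]
tcp_rot: [0.0, -0.696, 0.718, -0.0]
ft_force: [-1.6, 0.2, 4.2]
opening: 0.0143
```

```bash
python3 - <<'E'
from h import *
plan(.574,.0475,.097,-92)
look("g7.png",[.60,.0,.07],[],half=34)
E
```

```text
t 39.15 pos [574.   47.6  98. ] yaw -91.7 tilt [0.04 0.01] open 14.3 F [-1.6  0.2  4.2]
turn z 0.3  shift x 0.1 y 0.0 z 1.0
```

View pics/g7.png

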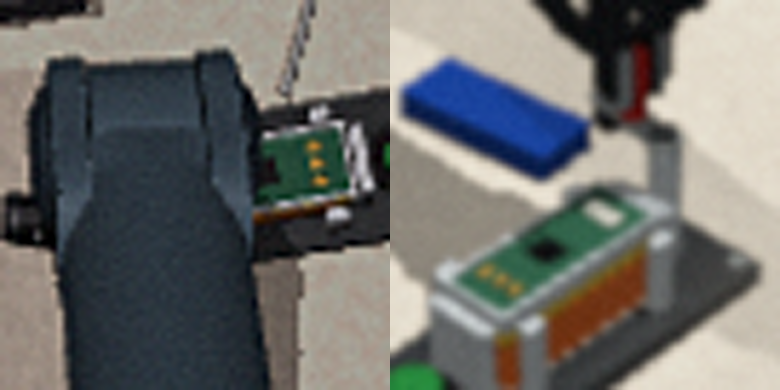

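>>> carry_out(
  rows=[
    {"offset": [4.14,-0.31,0],"angular": [0,0,-8.5],"jaw": 10},
    {"offset": [4.14,-0.31,0],"angular": [0,0,-8.5],"jaw": 10},
    {"offset": [4.14,-0.31,0],"angular": [0,0,-8.5],"jaw": 10},
    {"offset": [4.14,-0.31,0],"angular": [0,0,-8.5],"jaw": 10},
    {"offset": [4.14,-0.31,0],"angular": [0,0,-8.5],"jaw": 10},
    {"offset": [4.14,-0.31,0],"angular": [0,0,-8.5],"jaw": 10},
    {"offset": [4.14,-0.31,0],"angular": [0,0,-8.5],"jaw": 10},
    {"offset": [0,0,0],"angular": [0,0,0],"jaw": 10},
    {"offset": [0,0,0],"angular": [0,0,0],"jaw": 10},
    {"offset": [0,0,0],"angular": [0,0,0],"jaw": 10},
  ],
)

```text
t: 40.5
eef_pos: [0.5872, 0.0221, 0.0979]
tcp_rot: [0.0, 0.96, -0.279, 0.001]
ft_force: [-1.8, -2.6, 5.5]
opening: 0.014
```

```bash
python3 - <<'E'
from h import *
plan(.6064,.0184,.098,8.7)
E
```

```text
t 40.5 pos [587.2  22.1  97.9] yaw -32.4 tilt [ 0.06 -0.05] open 14.0 F [-1.8 -2.6  5.5]
turn z -41.1  shift x 18.4 y 6.6 z -0.1
```

>>> carry_out(
  rows=[
    {"offset": [3.97,-0.28,0],"angular": [0,0,-8.2],"jaw": 10},
    {"offset": [3.97,-0.28,0],"angular": [0,0,-8.2],"jaw": 10},
    {"offset": [3.97,-0.28,0],"angular": [0,0,-8.2],"jaw": 10},
    {"offset": [3.97,-0.28,0],"angular": [0,0,-8.2],"jaw": 10},
    {"offset": [3.97,-0.28,0],"angular": [0,0,-8.2],"jaw": 10},
    {"offset": [0,0,0],"angular": [0,0,0],"jaw": 10},
    {"offset": [0,0,0],"angular": [0,0,0],"jaw": 10},
    {"offset": [0,0,0],"angular": [0,0,0],"jaw": 10},
    {"offset": [0,0,0],"angular": [0,0,0],"jaw": 10},
    {"offset": [0,0,0],"angular": [0,0,0],"jaw": 10},
  ],
)

```text
t: 41.75
eef_pos: [0.607, 0.018, 0.098]
tcp_rot: [0.001, 0.997, 0.075, 0.001]
ft_force: [2.6, -3.0, 5.9]
opening: 0.0139
```

```bash
python3 - <<'E'
from h import *
plan(.6064,.0184,.098,8.7)
E
```

```text
t 41.75 pos [607.  18.  98.] yaw 8.6 tilt [ 0.16 -0.08] open 13.9 F [ 2.6 -3.   5.9]
turn z -0.1  shift x -0.6 y -0.5 z -0.0
```

>>> carry_out(
  rows=[
    {"offset": [0,0,0],"angular": [0,0,0],"jaw": 36},
    {"offset": [0,0,0],"angular": [0,0,0],"jaw": 36},
    {"offset": [0,0,0],"angular": [0,0,0],"jaw": 36},
    {"offset": [0,0,-20],"angular": [0,0,0],"jaw": 36},
    {"offset": [0,0,-30],"angular": [0,0,0],"jaw": 36},
    {"offset": [0,0,-20],"angular": [0,0,0],"jaw": 36},
    {"offset": [0,40,0],"angular": [0,0,0],"jaw": 0},
    {"offset": [0,50,0],"angular": [0,0,0],"jaw": 0},
    {"offset": [0,40,0],"angular": [0,0,0],"jaw": 0},
    {"offset": [0,15,0],"angular": [0,0,0],"jaw": 0},
  ],
)

```text
t: 43.0
eef_pos: [0.6279, -0.1284, 0.1682]
tcp_rot: [0.001, 0.997, 0.074, 0.0]
ft_force: [-0.3, 1.0, -0.2]
opening: 0.0002
```

```bash
python3 - <<'E'
from h import *
print([(round(d["p"],2),unproj("scene",d["pixel"],.037)) for d in ctrl.mark_of("scene","test_top")])
plan(.6285,-.1259,.060,8.7)
look("g8.png",[.615,-.04,.06],[],half=36)
E
```

```text
[(0.42, array([ 0.6143001 , -0.12259502,  0.037     ]))]
t 43.05 pos [ 628. -129.  168.] yaw 8.5 tilt [ 0.06 -0.13] open -0.1 F [-0.  -0.9 -0.6]
turn z -0.2  shift x 0.9 y -2.9 z 108.0
```

View pics/g8.png

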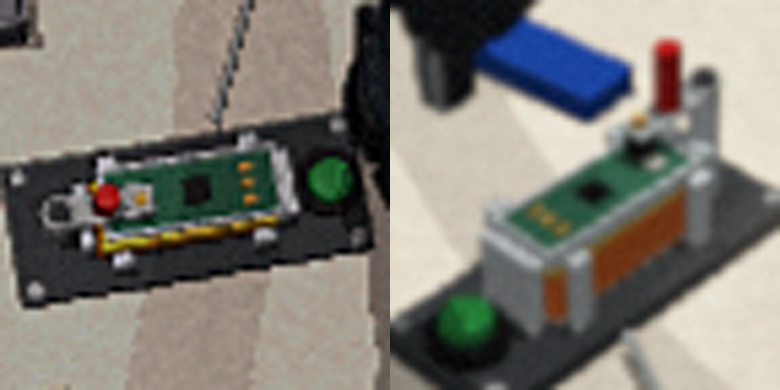

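Clip is square over the stack end (foot on the module). Now I'll press the button.

>>> carry_out(
  rows=[
    {"offset": [0.9,-2.9,20],"angular": [0,0,-0.2],"jaw": 0},
    {"offset": [0,0,30],"angular": [0,0,0],"jaw": 0},
    {"offset": [0,0,30],"angular": [0,0,0],"jaw": 0},
    {"offset": [0,0,25],"angular": [0,0,0],"jaw": 0},
    {"offset": [0,0,10],"angular": [0,0,0],"jaw": 0},
    {"offset": [0,0,4],"angular": [0,0,0],"jaw": 0},
    {"offset": [0,0,2],"angular": [0,0,0],"jaw": 0},
    {"offset": [0,0,0],"angular": [0,0,0],"jaw": 0},
    {"offset": [0,0,0],"angular": [0,0,0],"jaw": 0},
    {"offset": [0,0,0],"angular": [0,0,0],"jaw": 0},
  ],
)

```text
t: 44.4
eef_pos: [0.6288, -0.1213, 0.0469]
tcp_rot: [0.0, 0.997, 0.078, 0.0]
ft_force: [-0.9, -0.0, -0.5]
opening: -0.0004
```

>>> carry_out(
  rows=[
    {"offset": [0,4.5,0],"angular": [0,0,0],"jaw": 0},
    {"offset": [0,0,2],"angular": [0,0,0],"jaw": 0},
    {"offset": [0,0,2],"angular": [0,0,0],"jaw": 0},
    {"offset": [0,0,2],"angular": [0,0,0],"jaw": 0},
    {"offset": [0,0,2],"angular": [0,0,0],"jaw": 0},
    {"offset": [0,0,2],"angular": [0,0,0],"jaw": 0},
    {"offset": [0,0,0],"angular": [0,0,0],"jaw": 0},
    {"offset": [0,0,0],"angular": [0,0,0],"jaw": 0},
    {"offset": [0,0,0],"angular": [0,0,0],"jaw": 0},
    {"offset": [0,0,0],"angular": [0,0,0],"jaw": 0},
  ],
)

```text
t: 45.65
eef_pos: [0.629, -0.1254, 0.0363]
tcp_rot: [-0.0, 0.997, 0.078, -0.0]
ft_force: [-1.6, 0.6, 2.1]
opening: 0.0001
```

>>> carry_out(
  rows=[
    {"offset": [0,0,1],"angular": [0,0,0],"jaw": 0},
    {"offset": [0,0,1],"angular": [0,0,0],"jaw": 0},
    {"offset": [0,0,1],"angular": [0,0,0],"jaw": 0},
    {"offset": [0,0,1],"angular": [0,0,0],"jaw": 0},
    {"offset": [0,0,0],"angular": [0,0,0],"jaw": 0},
    {"offset": [0,0,0],"angular": [0,0,0],"jaw": 0},
    {"offset": [0,0,0],"angular": [0,0,0],"jaw": 0},
    {"offset": [0,0,0],"angular": [0,0,0],"jaw": 0},
    {"offset": [0,0,0],"angular": [0,0,0],"jaw": 0},
    {"offset": [0,0,0],"angular": [0,0,0],"jaw": 0},
  ],
)

```text
t: 46.9
eef_pos: [0.6291, -0.1255, 0.0323]
tcp_rot: [-0.0, 0.997, 0.078, -0.0]
ft_force: [-1.7, 2.1, 3.6]
opening: -0.0002
```

>>> carry_out(
  rows=[
    {"offset": [0,0,1],"angular": [0,0,0],"jaw": 0},
    {"offset": [0,0,1],"angular": [0,0,0],"jaw": 0},
    {"offset": [0,0,0],"angular": [0,0,0],"jaw": 0},
    {"offset": [0,0,0],"angular": [0,0,0],"jaw": 0},
    {"offset": [0,0,0],"angular": [0,0,0],"jaw": 0},
    {"offset": [0,0,0],"angular": [0,0,0],"jaw": 0},
    {"offset": [0,0,0],"angular": [0,0,0],"jaw": 0},
    {"offset": [0,0,0],"angular": [0,0,0],"jaw": 0},
    {"offset": [0,0,0],"angular": [0,0,0],"jaw": 0},
    {"offset": [0,0,0],"angular": [0,0,0],"jaw": 0},
  ],
)

```text
t: 48.15
eef_pos: [0.6291, -0.1254, 0.0311]
tcp_rot: [-0.0, 0.997, 0.078, -0.0]
ft_force: [-3.7, 1.8, 8.2]
opening: -0.0001
```

>>> carry_out(
  rows=[
    {"offset": [0,0,1],"angular": [0,0,0],"jaw": 0},
    {"offset": [0,0,1],"angular": [0,0,0],"jaw": 0},
    {"offset": [0,0,0],"angular": [0,0,0],"jaw": 0},
    {"offset": [0,0,0],"angular": [0,0,0],"jaw": 0},
    {"offset": [0,0,0],"angular": [0,0,0],"jaw": 0},
    {"offset": [0,0,0],"angular": [0,0,0],"jaw": 0},
    {"offset": [0,0,0],"angular": [0,0,0],"jaw": 0},
    {"offset": [0,0,0],"angular": [0,0,0],"jaw": 0},
    {"offset": [0,0,0],"angular": [0,0,0],"jaw": 0},
    {"offset": [0,0,0],"angular": [0,0,0],"jaw": 0},
  ],
)

```text
t: 49.4
eef_pos: [0.6292, -0.1255, 0.031]
tcp_rot: [-0.0, 0.997, 0.078, -0.0]
ft_force: [-7.1, 2.3, 17.2]
opening: -0.0002
```

Hard stop reached (17 N, no more travel). Raise and return to the knob.

>>> carry_out(
  rows=[
    {"offset": [0,0,-20],"angular": [0,0,0],"jaw": 0},
    {"offset": [0,0,-40],"angular": [0,0,0],"jaw": 0},
    {"offset": [0,0,-45],"angular": [0,0,0],"jaw": 0},
    {"offset": [0,0,-35],"angular": [0,0,0],"jaw": 36},
    {"offset": [0,-40,0],"angular": [0,0,0],"jaw": 36},
    {"offset": [0,-50,0],"angular": [0,0,0],"jaw": 36},
    {"offset": [0,-40,0],"angular": [0,0,0],"jaw": 36},
    {"offset": [0,-15,0],"angular": [0,0,0],"jaw": 36},
    {"offset": [0,0,0],"angular": [0,0,0],"jaw": 36},
    {"offset": [0,0,0],"angular": [0,0,0],"jaw": 36},
  ],
)

```text
t: 50.65
eef_pos: [0.6069, 0.0143, 0.1681]
tcp_rot: [0.001, 0.997, 0.076, 0.0]
ft_force: [0.2, -1.0, -0.2]
opening: 0.0362
```

>>> carry_out(
  rows=[
    {"offset": [0,0,0],"angular": [0,0,0],"jaw": 36},
    {"offset": [0,0,0],"angular": [0,0,0],"jaw": 36},
    {"offset": [0,0,0],"angular": [0,0,0],"jaw": 36},
    {"offset": [0,0,0],"angular": [0,0,0],"jaw": 36},
    {"offset": [0,0,0],"angular": [0,0,0],"jaw": 36},
    {"offset": [0,0,0],"angular": [0,0,0],"jaw": 36},
    {"offset": [0,0,0],"angular": [0,0,0],"jaw": 36},
    {"offset": [0,0,0],"angular": [0,0,0],"jaw": 36},
    {"offset": [0,0,0],"angular": [0,0,0],"jaw": 36},
    {"offset": [0,0,0],"angular": [0,0,0],"jaw": 36},
  ],
)

```text
t: 51.9
eef_pos: [0.6064, 0.0176, 0.1683]
tcp_rot: [0.0, 0.997, 0.078, -0.0]
ft_force: [-0.6, -0.7, 0.5]
opening: 0.0359
```

```bash
python3 - <<'E'
from h import *
plan(.6068,.0181,.098,8.7)
E
```

```text
t 51.9 pos [606.4  17.6 168.3] yaw 9.0 tilt [-0. -0.] open 35.9 F [-0.6 -0.7  0.5]
turn z 0.3  shift x 0.4 y -0.4 z 70.3
```

>>> carry_out(
  rows=[
    {"offset": [0.4,-0.4,15],"angular": [0,0,0.3],"jaw": 36},
    {"offset": [0,0,18],"angular": [0,0,0],"jaw": 36},
    {"offset": [0,0,18],"angular": [0,0,0],"jaw": 36},
    {"offset": [0,0,14],"angular": [0,0,0],"jaw": 36},
    {"offset": [0,0,5],"angular": [0,0,0],"jaw": 36},
    {"offset": [0,0,0],"angular": [0,0,0],"jaw": 36},
    {"offset": [0,0,0],"angular": [0,0,0],"jaw": 10},
    {"offset": [0,0,0],"angular": [0,0,0],"jaw": 10},
    {"offset": [0,0,0],"angular": [0,0,0],"jaw": 10},
    {"offset": [0,0,0],"angular": [0,0,0],"jaw": 10},
  ],
)

```text
t: 53.15
eef_pos: [0.6073, 0.0181, 0.0992]
tcp_rot: [0.0, 0.997, 0.076, 0.001]
ft_force: [-1.4, -0.0, 4.9]
opening: 0.0143
```

>>> carry_out(
  rows=[
    {"offset": [-4.14,-0.31,0],"angular": [0,0,8.5],"jaw": 10},
    {"offset": [-4.14,-0.31,0],"angular": [0,0,8.5],"jaw": 10},
    {"offset": [-4.14,-0.31,0],"angular": [0,0,8.5],"jaw": 10},
    {"offset": [-4.14,-0.31,0],"angular": [0,0,8.5],"jaw": 10},
    {"offset": [-4.14,-0.31,0],"angular": [0,0,8.5],"jaw": 10},
    {"offset": [-4.14,-0.31,0],"angular": [0,0,8.5],"jaw": 10},
    {"offset": [0,0,0],"angular": [0,0,0],"jaw": 10},
    {"offset": [0,0,0],"angular": [0,0,0],"jaw": 10},
    {"offset": [0,0,0],"angular": [0,0,0],"jaw": 10},
    {"offset": [0,0,0],"angular": [0,0,0],"jaw": 10},
  ],
)

```text
t: 54.4
eef_pos: [0.5836, 0.025, 0.0992]
tcp_rot: [0.0, 0.933, -0.361, -0.0]
ft_force: [-3.6, -0.0, 6.4]
opening: 0.014
```

>>> carry_out(
  rows=[
    {"offset": [-4.14,-0.31,0],"angular": [0,0,8.5],"jaw": 10},
    {"offset": [-4.14,-0.31,0],"angular": [0,0,8.5],"jaw": 10},
    {"offset": [-4.14,-0.31,0],"angular": [0,0,8.5],"jaw": 10},
    {"offset": [-4.14,-0.31,0],"angular": [0,0,8.5],"jaw": 10},
    {"offset": [-4.14,-0.31,0],"angular": [0,0,8.5],"jaw": 10},
    {"offset": [0,0,0],"angular": [0,0,0],"jaw": 10},
    {"offset": [0,0,0],"angular": [0,0,0],"jaw": 10},
    {"offset": [0,0,0],"angular": [0,0,0],"jaw": 36},
    {"offset": [0,0,0],"angular": [0,0,0],"jaw": 36},
    {"offset": [0,0,0],"angular": [0,0,0],"jaw": 36},
  ],
)

```text
t: 55.65
eef_pos: [0.5746, 0.0433, 0.098]
tcp_rot: [0.0, 0.738, -0.674, 0.0]
ft_force: [-0.8, 0.2, -0.7]
opening: 0.036
```

```bash
python3 - <<'E'
from h import *
plan(.6143,-.033,.168,8.7)
E
```

```text
t 55.65 pos [574.6  43.3  98. ] yaw -84.8 tilt [-0.01 -0.01] open 36.0 F [-0.8  0.2 -0.7]
turn z -93.5  shift x 27.7 y 81.4 z -70.0
```

>>> carry_out(
  rows=[
    {"offset": [0,0,-25],"angular": [0,0,0],"jaw": 36},
    {"offset": [0,0,-30],"angular": [0,0,0],"jaw": 36},
    {"offset": [0,0,-20],"angular": [0,0,0],"jaw": 36},
    {"offset": [0,0,0],"angular": [0,0,-10],"jaw": 54},
    {"offset": [0,0,0],"angular": [0,0,-10],"jaw": 54},
    {"offset": [0,0,0],"angular": [0,0,-10],"jaw": 54},
    {"offset": [0,0,0],"angular": [0,0,-10],"jaw": 54},
    {"offset": [0,0,0],"angular": [0,0,-10],"jaw": 54},
    {"offset": [0,0,0],"angular": [0,0,-10],"jaw": 54},
    {"offset": [0,0,0],"angular": [0,0,-10],"jaw": 54},
  ],
)

```text
t: 56.9
eef_pos: [0.5746, 0.0432, 0.1729]
tcp_rot: [0.0, 0.992, -0.126, -0.0]
ft_force: [-0.3, -0.2, 0.9]
opening: 0.0544
```

>>> carry_out(
  rows=[
    {"offset": [0,0,0],"angular": [0,0,-10],"jaw": 54},
    {"offset": [0,0,0],"angular": [0,0,-10],"jaw": 54},
    {"offset": [0,0,0],"angular": [0,0,-3.5],"jaw": 54},
    {"offset": [9,25,0],"angular": [0,0,0],"jaw": 54},
    {"offset": [12,35,0],"angular": [0,0,0],"jaw": 54},
    {"offset": [6,21,0],"angular": [0,0,0],"jaw": 54},
    {"offset": [0,0,0],"angular": [0,0,0],"jaw": 54},
    {"offset": [0,0,0],"angular": [0,0,0],"jaw": 54},
    {"offset": [0,0,0],"angular": [0,0,0],"jaw": 54},
    {"offset": [0,0,0],"angular": [0,0,0],"jaw": 54},
  ],
)

```text
t: 58.15
eef_pos: [0.6133, -0.0312, 0.1733]
tcp_rot: [-0.0, 0.997, 0.077, -0.0]
ft_force: [-0.2, 0.0, -1.0]
opening: 0.0539
```

```bash
python3 - <<'E'
from h import *
plan(.6143,-.033,.058,8.7)
print(fit("module1",.01,.614,-.033,98.7,z0=.055,cams=("scene",)))
look("g9.png",[.60,.0,.06],[box8(.6143,-.033,np.radians(98.7),.055,.01)],half=34)
E
```

```text
t 58.15 pos [613.3 -31.2 173.3] yaw 8.8 tilt [-0.01  0.03] open 53.9 F [-0.2  0.  -1. ]
turn z 0.1  shift x 0.7 y 1.9 z 115.3
[(array([615.5, -34.1]), np.float64(97.8), np.float64(0.14))]
```

View pics/g9.png

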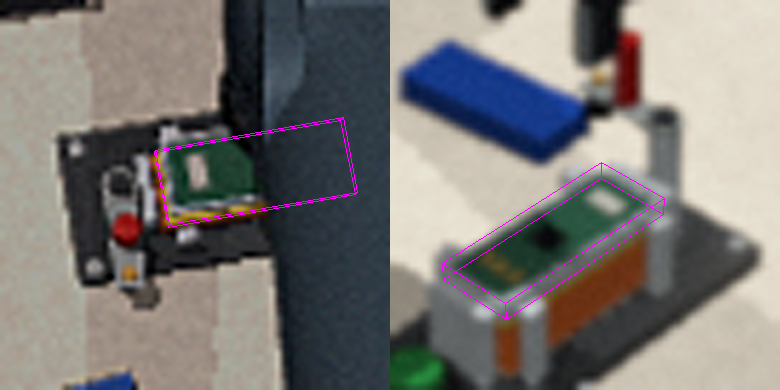

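Clip swung clear (~1.6 rad), module still on the stack (about 1–3 mm toward -y). I'll grip only the module now.

>>> carry_out(
  rows=[
    {"offset": [1,2.5,25],"angular": [0,0,0],"jaw": 54},
    {"offset": [0,0,35],"angular": [0,0,0],"jaw": 54},
    {"offset": [0,0,30],"angular": [0,0,0],"jaw": 54},
    {"offset": [0,0,17],"angular": [0,0,0],"jaw": 54},
    {"offset": [0,0,7],"angular": [0,0,0],"jaw": 54},
    {"offset": [0,0,0],"angular": [0,0,0],"jaw": 54},
    {"offset": [0,0,0],"angular": [0,0,0],"jaw": 54},
    {"offset": [0,0,0],"angular": [0,0,0],"jaw": 54},
    {"offset": [0,0,0],"angular": [0,0,0],"jaw": 54},
    {"offset": [0,0,0],"angular": [0,0,0],"jaw": 54},
  ],
)

```text
t: 59.55
eef_pos: [0.6151, -0.035, 0.0595]
tcp_rot: [0.0, 0.997, 0.076, 0.0]
ft_force: [-0.1, 0.7, 0.0]
opening: 0.0544
```

>>> carry_out(
  rows=[
    {"offset": [0,0,0],"angular": [0,0,0],"jaw": 30},
    {"offset": [0,0,0],"angular": [0,0,0],"jaw": 30},
    {"offset": [0,0,0],"angular": [0,0,0],"jaw": 30},
    {"offset": [0,0,0],"angular": [0,0,0],"jaw": 30},
    {"offset": [0,0,-5],"angular": [0,0,0],"jaw": 30},
    {"offset": [0,0,-10],"angular": [0,0,0],"jaw": 30},
    {"offset": [0,0,-25],"angular": [0,0,0],"jaw": 30},
    {"offset": [0,0,-35],"angular": [0,0,0],"jaw": 30},
    {"offset": [0,0,-30],"angular": [0,0,0],"jaw": 30},
    {"offset": [0,0,0],"angular": [0,0,0],"jaw": 30},
  ],
)

```text
t: 60.8
eef_pos: [0.6174, -0.0352, 0.1677]
tcp_rot: [0.0, 0.997, 0.076, 0.003]
ft_force: [0.7, 0.1, -0.5]
opening: 0.041
```

```bash
python3 - <<'E'
from h import *
print("tray",fit("tray_in",.036,.530,-.337,11,L=.18,W=.124,cams=("top",)))
plan(.528,-.339,.16,-79)
E
```

```text
tray [(array([ 529.3, -343.8]), np.float64(11.9), np.float64(0.05))]
t 60.85 pos [615.7 -35.  165.5] yaw 8.7 tilt [0.15 0.  ] open 41.3 F [-0.6  0.5 -1.8]
turn z 87.7  shift x 281.7 y 144.1 z 5.5
```

>>> carry_out(
  rows=[
    {"offset": [0,0,0],"angular": [0,0,9.7],"jaw": 30},
    {"offset": [0,0,0],"angular": [0,0,9.7],"jaw": 30},
    {"offset": [0,0,0],"angular": [0,0,9.7],"jaw": 30},
    {"offset": [0,0,0],"angular": [0,0,9.7],"jaw": 30},
    {"offset": [0,0,0],"angular": [0,0,9.7],"jaw": 30},
    {"offset": [0,0,0],"angular": [0,0,9.7],"jaw": 30},
    {"offset": [0,0,0],"angular": [0,0,9.7],"jaw": 30},
    {"offset": [0,0,0],"angular": [0,0,9.7],"jaw": 30},
    {"offset": [0,0,0],"angular": [0,0,9.5],"jaw": 30},
    {"offset": [25,13,0],"angular": [0,0,0],"jaw": 30},
  ],
)

```text
t: 62.1
eef_pos: [0.6063, -0.0581, 0.1616]
tcp_rot: [0.001, 0.777, -0.63, -0.002]
ft_force: [0.8, -0.9, -0.7]
opening: 0.0412
```

>>> carry_out(
  rows=[
    {"offset": [40,20,0],"angular": [0,0,0],"jaw": 30},
    {"offset": [45,23,0],"angular": [0,0,0],"jaw": 30},
    {"offset": [45,23,0],"angular": [0,0,0],"jaw": 30},
    {"offset": [45,23,0],"angular": [0,0,0],"jaw": 30},
    {"offset": [45,23,0],"angular": [0,0,0],"jaw": 30},
    {"offset": [25,13,0],"angular": [0,0,0],"jaw": 30},
    {"offset": [13,6,0],"angular": [0,0,0],"jaw": 30},
    {"offset": [0,0,0],"angular": [0,0,0],"jaw": 30},
    {"offset": [0,0,0],"angular": [0,0,0],"jaw": 30},
    {"offset": [0,0,0],"angular": [0,0,0],"jaw": 30},
  ],
)

```text
t: 63.35
eef_pos: [0.5318, -0.3389, 0.164]
tcp_rot: [-0.0, 0.776, -0.631, -0.0]
ft_force: [-0.0, -0.9, -0.1]
opening: 0.0411
```

```bash
python3 - <<'E'
from h import *
plan(.527,-.341,.009,-78.2)
look("g10.png",[.53,-.25,.03],[],half=55)
E
```

```text
t 63.35 pos [ 531.8 -338.9  164. ] yaw -78.2 tilt [0.   0.07] open 41.1 F [-0.  -0.9 -0.1]
turn z -0.0  shift x 1.1 y 5.1 z 155.0
```

View pics/g10.png

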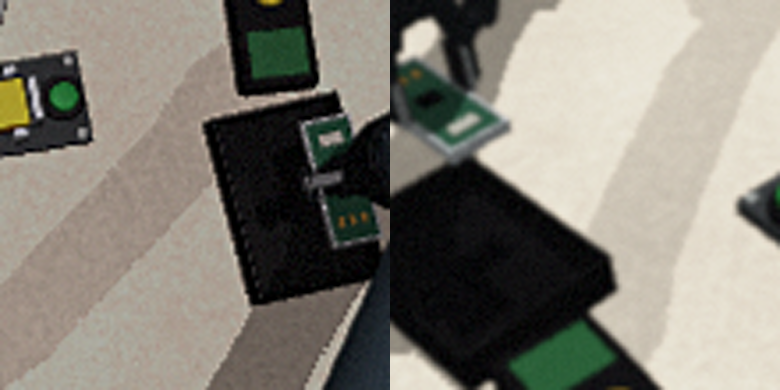

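>>> carry_out(
  rows=[
    {"offset": [1,3,25],"angular": [0,0,0],"jaw": 30},
    {"offset": [0,0,35],"angular": [0,0,0],"jaw": 30},
    {"offset": [0,0,35],"angular": [0,0,0],"jaw": 30},
    {"offset": [0,0,30],"angular": [0,0,0],"jaw": 30},
    {"offset": [0,0,15],"angular": [0,0,0],"jaw": 30},
    {"offset": [0,0,8],"angular": [0,0,0],"jaw": 30},
    {"offset": [0,0,4],"angular": [0,0,0],"jaw": 30},
    {"offset": [0,0,0],"angular": [0,0,0],"jaw": 30},
    {"offset": [0,0,0],"angular": [0,0,0],"jaw": 30},
    {"offset": [0,0,0],"angular": [0,0,0],"jaw": 30},
  ],
)

```text
t: 64.7
eef_pos: [0.5284, -0.3431, 0.013]
tcp_rot: [-0.0, 0.775, -0.632, 0.001]
ft_force: [0.1, 0.5, -1.2]
opening: 0.041
```

>>> carry_out(
  rows=[
    {"offset": [0,0,1],"angular": [0,0,0],"jaw": 30},
    {"offset": [0,0,1],"angular": [0,0,0],"jaw": 30},
    {"offset": [0,0,0.5],"angular": [0,0,0],"jaw": 30},
    {"offset": [0,0,0],"angular": [0,0,0],"jaw": 30},
    {"offset": [0,0,0],"angular": [0,0,0],"jaw": 30},
    {"offset": [0,0,0],"angular": [0,0,0],"jaw": 30},
    {"offset": [0,0,0],"angular": [0,0,0],"jaw": 30},
    {"offset": [0,0,0],"angular": [0,0,0],"jaw": 30},
    {"offset": [0,0,0],"angular": [0,0,0],"jaw": 30},
    {"offset": [0,0,0],"angular": [0,0,0],"jaw": 30},
  ],
)

```text
t: 65.95
eef_pos: [0.528, -0.3428, 0.0101]
tcp_rot: [-0.0, 0.775, -0.632, -0.0]
ft_force: [-2.1, 0.4, 5.2]
opening: 0.0416
```

Floor contact. Release, lift and back off.

>>> carry_out(
  rows=[
    {"offset": [0,0,0],"angular": [0,0,0],"jaw": 56},
    {"offset": [0,0,0],"angular": [0,0,0],"jaw": 56},
    {"offset": [0,0,0],"angular": [0,0,0],"jaw": 56},
    {"offset": [0,0,-15],"angular": [0,0,0],"jaw": 56},
    {"offset": [0,0,-40],"angular": [0,0,0],"jaw": 56},
    {"offset": [0,0,-50],"angular": [0,0,0],"jaw": 56},
    {"offset": [0,0,-50],"angular": [0,0,0],"jaw": 56},
    {"offset": [0,40,0],"angular": [0,0,0],"jaw": 56},
    {"offset": [0,50,0],"angular": [0,0,0],"jaw": 56},
    {"offset": [0,40,0],"angular": [0,0,0],"jaw": 56},
  ],
)

```text
t: 67.2
eef_pos: [0.3986, -0.3698, 0.1661]
tcp_rot: [-0.0, 0.774, -0.633, 0.001]
ft_force: [-0.5, -0.6, 0.2]
opening: 0.0556
```

```bash
python3 - <<'E'
from h import *
plan(.4,-.3,.2)
print(fit("module1",.01,.528,-.341,11.8,z0=.005))
save("top","fin.png",(300,120,500,270),4)
E
```

```text
t 67.2 pos [ 398.6 -369.8  166.1] yaw -78.5 tilt [ 0.07 -0.05] open 55.6 F [-0.5 -0.6  0.2]
turn z -0.0  shift x -68.2 y -15.3 z -33.9
no mask top module1
no mask scene module1
[(array([ 528., -341.]), np.float64(11.8), np.float64(0.0))]
```

View pics/fin.png

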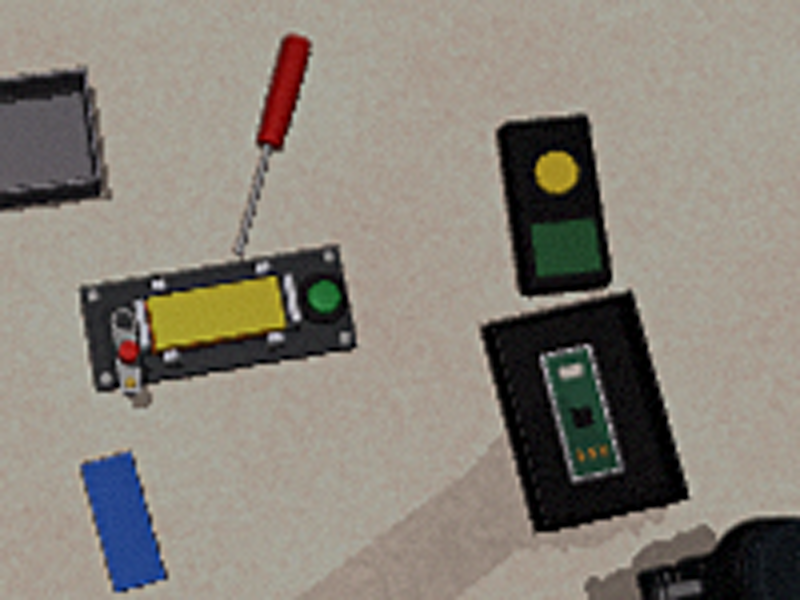

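The module lies flat in the tray at (580,410). The packers are in the bed at (215,315), the clip is clear, and the screwdriver, bin and meter are untouched. Handing in.

```bash
python3 -c "
from station import ctrl
print(ctrl.hand_in(), ctrl.sense()['t'])"
```

```text
the job is handed in; nothing more can be done
the job is handed in; nothing more can be done
```

The job is done and handed in at about 67 s of the 210 s allowed; no verdict was reported.

**What I did:**
- The batch held one green module. I laid the small orange packer (30 mm) and then the yellow packer (10 mm) in the bed, with the module on top, making 50 mm.
- I gripped the clip's knob and swung it square over the stack.
- I pressed the button until it stopped moving, at about 17 N.
- I swung the clip back to about 1.6 rad with the stack still in place, then put the module in the tray.

**Last checks:**
- **Final top picture:** the module lies flat in the black tray and the yellow packer is in the bed. The clip is clear, and the screwdriver, bin and meter look unmoved.
- **Module fit:** the last network fit of the module in the tray found no mask in either camera, so its final pose rests on that picture and the force felt as it touched the tray floor.
- **Foot lift:** I did not measure it. A picture showed the clip square, with the foot over the module.
- **Cameras:** the two disagreed by 4 to 8 mm in x in the first plate measurements. I settled this by comparing the held plates with both views.
- **Module shift:** it moved about 1 to 3 mm in the bed during the test, within the guides' play.

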